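Find the locating plate and seat it on the sine table

ROBOT

A 6-joint arm with a two-finger parallel gripper is mounted at the origin on a cart in front of the work surface, level with it; the furniture and walls round the work are solid. World frame = base frame: x ahead of the robot, y to its left, z up, the work surface at z = 0. Lengths are in mm, angles in rad, forces in N, time in s.
With the tool pointing down it reaches from about 350 to 875 mm from the base axis. Payload 4.2 kg.
Tool frame: the origin (TCP) lies at the very end of the fingers, on their centre line; the grasp point (between the pads) lies arm.grip_depth behind it (arm.grip_depth is the distance from the TCP to the grasp point, in mm); z points along the fingers, y is the direction in which the jaws open and shut (so a half turn about z gives the same grasp; the last joint's range is limited). The gripper opens to 85 mm and grips with 20 to 120 N. Pads are 22 mm wide; open, the fingers measure 114 mm over their backs; the gripper's body (76 mm by 85 mm) begins 54 mm behind the grasp point. The pads swing forward as they close: fully open they stand 13 mm farther back than shut.
Start: joints at [-0.86, 0.385, 0.008, 0, -1.194, -0.259], TCP at [272.878, -562.261, 231.312] pointing down, gripper open.
Joint ranges: [-3.14, 3.14], [-1.21, 2.06], [-1.07, 1.41], [-3.16, 2.05], [-2.99, -0.16], [-3.1, 3.1]. Speed limits (rad/s): [2.79, 2.79, 3.14, 3.14, 3.14, 3.14].

INTERFACE

Orientations are given as a unit quaternion [x, y, z, w].
In Python, from bench import arm, optics, workorder gives the robot as it stands. The module is installed in compiled form; this text tells all that it offers.
- The arm moves only by the tool play_rows, never from a script. Its arguments are lists of equal length, an entry for each row: "travel": the shift along the tool's x, y, z in m, a list of three; "rotation": the turn, a rotation vector about the tool's x, y, z in rad, a list of three; "grip": the opening, from 0 (shut) to 1 (fully open). In form: {"travel": [[x, y, z], ...], "rotation": [[rx, ry, rz], ...], "grip": [grip, ...]}. A call has 1 to 12 rows; each row shifts and turns the commanded pose from where the row before left it, along the tool's axes as they then stand; what a row does not reach is not made up. A row lasts 1/12 s, in which the tool goes at most 41.7 mm and 7.16 degrees, less where a joint would pass 70% of its speed; a pose out of reach is approached as far as the arm can. A call is refused whole if a number of a shift passes 0.0417 or a number of a turn 0.125, either way. A call with a gripper value outside its range is refused whole. The fingers move at their own pace and stop on an object; the grip force is fixed at half the most. Time passes only in rows, so rows that do not move let the fingers close. It gives the time, the measured TCP pose, the force and the opening at its end, in the units of the state.
- arm.read_state(): the state, without advancing time (a new reading comes with each control period).
- optics.get_image(name): name is "side" or "top"; returns a dict with "image" (384x512x3 uint8, blue, green, red), "depth" (384x512 float32, mm along the optical axis (not along the pixel's ray), 0 where there is no reading), "camera_matrix" (3x3 intrinsics, pixels), "R" (3x3) and "t" (3): a world point X has camera coordinates R X + t. Camera axes: x right, y down, z forward; pixel columns grow to the right and rows downward; lengths in mm; the calibration is good to about 2 mm. A picture is of the moment at which its call begins.
- workorder.job_done(): hands the job in, once; it reports no verdict.
The state is a dict: "clock": time; "joints": joint angles; "joint_vel": joint speeds; "joint_efforts": joint torques, N m; "position": TCP position; "ee_rot": TCP orientation; "contact_force": force on the tool from outside, world axes, zero at the start; "wrist_torque": the same for the moment, N m; "gripper_width": finger opening in mm.
Only numpy, scipy, OpenCV 4.12 (cv2) and the standard library are available. Lean on these libraries where they do the work, as an engineer would, in place of code of your own. Each camera call takes 0.05 s, during which the arm holds its last target. There are 200 camera calls.

TASK

The sine table needs its locating plate, which lies in one of the two closed look-alike cases; the plate in the other case has its holes closer together and does not fit. Open both lids wide so that the two plates can be compared side by side, take out the one whose holes match the two pins of the sloping deck, and slide it along the deck until it drops over both pins and lies flat on the steel. Let go of it and shut both cases fully again; the other plate stays in its case, and the bottle, the ring gauge and the stamp stay where they are.

Things in the scene. Friction and masses are not known exactly. Their poses are not given: they have to be found in the camera images.
- case_1: Plain grey plastic gauge case, fixed; both cases look alike. Body 112 (x) x 140 (y) x 50 mm high, walls 4 mm, floor 6 mm. Two foam strips, 14 mm high, leave a bed 81 mm wide in x for the plate. Origin: centre of its underside; z up, x from the front (lip, on the robot's left) to the back (hinge, on the robot's right), y along the hinge.
- case_2: Plain grey plastic gauge case, fixed; both cases look alike. Body 112 (x) x 140 (y) x 50 mm high, walls 4 mm, floor 6 mm. Two foam strips, 14 mm high, leave a bed 81 mm wide in x for the plate. Origin: centre of its underside; z up, x from the front (lip, on the robot's left) to the back (hinge, on the robot's right), y along the hinge.
- lid_1 (a joint): Lid angle of case_1, rad: 0 shut, grows as the lip rises, stop at 1.85 (leaning back past upright). Stiff hinge, about 0.13 N m: the lid stays where it is left and takes 1 to 3 N at the lip either way. The lid is a panel 112 x 140 mm, 10 mm thick, on the rim 50 mm above the bench.
- lid_2 (a joint): Lid angle of case_2, rad: 0 shut, grows as the lip rises, stop at 1.85 (leaning back past upright). Stiff hinge, about 0.13 N m: the lid stays where it is left and takes 1 to 3 N at the lip either way. The lid is a panel 112 x 140 mm, 10 mm thick, on the rim 50 mm above the bench.
- lid_1_hinge (a point): Middle of the hinge line of lid_1, which runs along the case's y at the back of the rim, 56 mm behind the case's centre and 50 mm above its underside, level with the lid's lower face.
- lid_2_hinge (a point): Middle of the hinge line of lid_2, which runs along the case's y at the back of the rim, 56 mm behind the case's centre and 50 mm above its underside, level with the lid's lower face.
- lid_1_lip (a point): Middle of the lower outer edge of the lip of lid_1, 126 mm from the hinge line; moves with the lid. The lip is a tab 60 mm wide, 7 mm thick, that overhangs the case's front wall by 14 mm, 50 mm above the bench when shut, with free space under it for fingertips that lean forward.
- lid_2_lip (a point): Middle of the lower outer edge of the lip of lid_2, 126 mm from the hinge line; moves with the lid. The lip is a tab 60 mm wide, 7 mm thick, that overhangs the case's front wall by 14 mm, 50 mm above the bench when shut, with free space under it for fingertips that lean forward.
- plate_wide: The locating plate that fits, in one of the cases: bare aluminium, 76 (x) x 120 (y) x 10 mm, 0.24 to 0.48 kg, with a block 44 (x) x 25 (y) x 28 mm high on its middle, to hold it by across the 25 mm. Two chamfered through holes of 13.5 mm on its y axis, 90 mm apart, 45 mm either side of the middle; it fits either way round. Origin: centre of its underside, z up through the block.
- plate_narrow: The other plate, in the other case: same outline, 76 x 120 x 10 mm, but with a round boss of 28 mm diameter and 28 mm height on its middle and its two holes only 50 mm apart. Origin: centre of its underside.
- sine_table: Steel sine table fixed to the bench: base 158 x 126 mm, 116 mm high at the raised back end of the deck. Origin: centre of the base's underside; z up, x towards the raised end.
- deck: Deck of the sine table, a flat steel plate 150 mm along x (uphill, to the robot's left, at 30 degrees) and 130 mm along y (level); z is its normal. Origin: middle of its surface, 79 mm above the bench. Two dowel pins, 12 mm in diameter, 8 mm tall, the top 3 mm tapering to 7 mm, are clamped in its slots at y = +45 and -45 mm, in line, both at the same x, somewhere within 12 mm of the middle.
- alcohol_bottle: White plastic wash bottle with a red cap, 62 x 82 x 179 mm, standing loose. Origin: centre of its underside.
- ring: Steel setting ring gauge, 58 mm diameter, 18 mm thick, lying loose. Origin: centre of its underside.
- stamp: Black hand stamp, 24 mm diameter, 63 mm tall, standing loose. Origin: centre of its underside.

How it is judged (in metres and radians):
On the way, in this order (a step that is already met when the one before it is completed fails the run):
1. both lids stand open together, each at 1.2 rad or more (value of joint each of lid_1, lid_2 above 1.2 rad), for 0.2 s.
2. the plate with the 90 mm hole spacing is down over both pins, flat on the deck (x of plate_wide in the frame of deck between -0.016 and 0.016 m and y of plate_wide in the frame of deck between -0.002 and 0.002 m and z of plate_wide in the frame of deck between -0.002 and 0.002 m and angle between the z axis of plate_wide and the z axis of deck, either way round below 0.03 rad and angle between the y axis of plate_wide and the y axis of deck, either way round below 0.06 rad), for 0.2 s.
At the end, for the whole second after the job is handed in: plate_wide rests, released, over both pins: underside within 2 mm and 0.03 rad of the deck, origin within 2 mm of the deck's in y and 16 mm in x, turned under 0.06 rad (either way round); both lids shut to under 0.06 rad; plate_narrow on the floor of its case (all of step 2 and value of joint each of lid_1, lid_2 below 0.06 rad and linear speed of plate_wide below 0.01 m/s and height (world z) of plate_narrow below 0.012 m); the robot touches nothing.
It fails at once if the other plate moved more than 25 mm (distance of plate_narrow from where it was at the start of the episode above 0.025 m).
It fails at once if bottle, ring gauge or stamp moved more than 30 mm or tipped over (distance of any of alcohol_bottle, ring, stamp from where it was at the start of the episode above 0.03 m or angle between any of alcohol_bottle, stamp's own z axis and vertical above 0.6 rad).
It also fails if it takes over 72 s, if anything falls off the work surface, if the arm or the gripper's body presses on something with over 40 N, if the wrist force passes 120 N, or if a joint passes its speed limit or range.

## Working session

There is one attempt and no reset: what is moved stays moved. The work goes in short steps, Python scripts to look and compute and a tool call to move; the robot and the scene stay as the last step left them, time stands still between calls to the robot, and variables do not carry over. Pictures are saved under pics/ and viewed, about 8 in all and at most 12, crops included, and the job is handed in when it is done.

Besides the shell and the picture viewer there is one more tool, called after "Request:" as name(argument=value, ...) on one line, values as JSON. play_rows: Moves the arm, as the interface text tells. Its arguments: {"type":"object","properties":{"travel":{"type":"array","items":{"type":"array","items":{"type":"number"}}},"rotation":{"type":"array","items":{"type":"array","items":{"type":"number"}}},"grip":{"type":"array","items":{"type":"number"}}},"required":["travel","rotation","grip"]}

```bash
mkdir -p pics; cat > h.py <<'E'
import numpy as np, cv2
from bench import arm, optics, workorder
from scipy.spatial.transform import Rotation as Rn
def cloud(d):
    D=d["depth"]; K=d["camera_matrix"]; v,u=np.mgrid[:D.shape[0],:D.shape[1]]
    c=np.stack([(u-K[0,2])/K[0,0]*D,(v-K[1,2])/K[1,1]*D,D],-1)
    X=(c-d["t"])@d["R"]; X[D<=0]=np.nan
    return X
def st():
    s=arm.read_state(); np.set_printoptions(precision=4,suppress=True)
    print(s["clock"],np.array(s["position"]),"R=",Rn.from_quat(s["ee_rot"]).as_matrix().round(3).tolist(),"J",np.array(s["joints"]),"F",np.array(s["contact_force"]),s["gripper_width"])
E
python3 - <<'E'
from h import *
st(); print(arm.grip_depth)
for n in("top","side"):
    d=optics.get_image(n); cv2.imwrite(f"pics/{n}0.png",d["image"]); np.savez(f"{n}0.npz",**d)
    print(n,d["camera_matrix"].tolist(),(-d["R"].T@d["t"]).tolist(),d["R"].tolist(), (d["depth"]>0).mean())
E
```

```text
0.0 [ 272.6058 -561.7558  230.2104] R= [[-0.9, -0.436, -0.001], [-0.436, 0.9, 0.002], [0.0, 0.002, -1.0]] J [-0.8604  0.3856  0.0066 -0.0005 -1.194  -0.2586] F [-0.2058 -0.5008 -0.305 ] 85.25852989160464
18.700000000000003
top [[350.9758948756744, 0.0, 256.2223905981594], [0.0, 350.9758948756744, 188.97136281234194], [0.0, 0.0, 1.0]] [382.83181039776844, -8.578946942352902, 1048.4010086040848] [[0.04935044159485956, -0.9987808622008395, -0.0011503111491694168], [-0.9736131446528614, -0.047849903179253105, -0.2231318698099911], [0.22280479903619463, 0.012131614364281852, -0.974787589918623]] 0.995849609375
side [[464.0032692438161, 0.0, 261.3753863462103], [0.0, 464.0032692438161, 190.32825969182701], [0.0, 0.0, 1.0]] [92.63232126912496, -1200.9900970093775, 784.3359684052245] [[0.9208218433875076, -0.3899550029011946, -0.004714706010150162], [-0.1881672800434935, -0.4336754947875444, -0.8812029504840598], [0.34158484665082306, 0.8123180786693771, -0.4727146407775263]] 0.9961903889973959
```

View pics/top0.png

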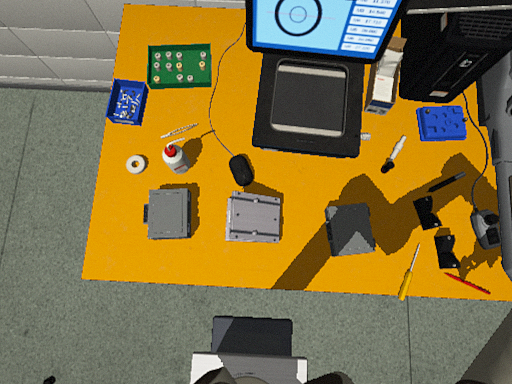

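View pics/side0.png

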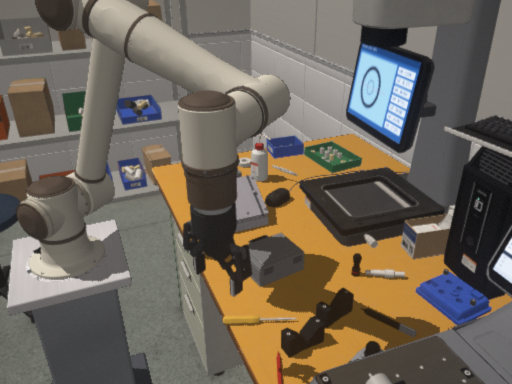

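```bash
python3 - <<'E'
from h import *
d=dict(np.load("top0.npz")); X=cloud(d); im=d["image"]
def box(name,u0,u1,v0,v1,z0,z1):
    P=X[v0:v1,u0:u1].reshape(-1,3); m=(P[:,2]>z0)&(P[:,2]<z1); P=P[m]
    r=cv2.minAreaRect(P[:,:2].astype(np.float32)); print(name,len(P),r,"z",np.median(P[:,2]).round(1),"ext",P.min(0).round(1),P.max(0).round(1))
    return P
a=box("lidL",138,200,178,250,50,75); b=box("lidR",315,385,195,262,50,75)
box("lipL",138,152,190,235,45,75)
D=box("table",218,290,185,250,30,140)
P=D; 
for i in range(4):
    A=np.c_[P[:,:2],np.ones(len(P))]; k=np.linalg.lstsq(A,P[:,2],rcond=None)[0]
    r=D[:,2]-np.c_[D[:,:2],np.ones(len(D))]@k; P=D[abs(r)<4-0.5*i]
print("plane",k,len(P),"ext",P.min(0),P.max(0),cv2.minAreaRect(P[:,:2].astype(np.float32)))
print("above",D[(r>4)][:40])
for n,(u0,u1,v0,v1,z) in dict(bottle=(155,192,138,180,20),ring=(122,150,150,178,10),mouse=(225,258,150,188,8),sc=(376,396,150,176,10),stamp=(380,400,130,176,25)).items(): box(n,u0,u1,v0,v1,z,250)
c=cv2.resize(im[170:270,125:390],None,fx=3,fy=3,interpolation=cv2.INTER_CUBIC); cv2.imwrite("pics/c1.png",c)
E
```

```text
lidL 2058 ((529.862060546875, 256.3885498046875), (140.77919006347656, 133.3528594970703), 4.963544845581055) z 59.9 ext [455.9 185.2  50. ] [602.2 323.   66.7]
lidR 2111 ((509.16900634765625, -265.6220397949219), (140.42852783203125, 132.30865478515625), 9.258403778076172) z 59.5 ext [ 432.4 -338.2   50. ] [ 586.6 -196.    65.9]
lipL 250 ((527.1329345703125, 311.4290466308594), (128.23463439941406, 24.88188362121582), 6.848036289215088) z 58.6 ext [464.5 292.7  53.1] [591.4 323.   63. ]
table 2314 ((526.397216796875, 4.1287994384765625), (129.84414672851562, 144.6498260498047), 0.5158346891403198) z 84.3 ext [461.1 -68.7  30.2] [591.8  76.5 119.5]
plane [-4.68166494e-03  5.73400156e-01  8.30541829e+01] 1792 ext [461.26954603 -67.71248032  40.93907764] [591.27521905  64.70319896 119.46400173] ((526.5442504882812, -1.0758819580078125), (129.74488830566406, 132.21327209472656), 0.6264463663101196)
above [[ 5.82105788e+02  5.46427219e+01  1.16266139e+02]
 [ 5.76052038e+02  2.47933650e+01  9.87948345e+01]
 [ 5.79224350e+02  5.64915081e+00  8.79230829e+01]
 [ 5.76111156e+02  5.48683524e+0
[... 1974 characters left out ...]
 ext [654.3 201.1  23.8] [716.4 270.9 181.3]
ring 248 ((681.0616455078125, 378.402587890625), (57.13316345214844, 55.53977966308594), 89.82776641845703) z 18.6 ext [653.3 349.8  10.2] [708.8 407.   23.6]
mouse 542 ((682.3739624023438, 56.614463806152344), (115.88174438476562, 57.61111068725586), 25.77794075012207) z 33.0 ext [623.8  15.9   8.4] [731.3  91.9  43.2]
sc 143 ((728.6654663085938, -399.1600341796875), (22.49761199951172, 77.60355377197266), 64.29947662353516) z 24.8 ext [ 693.6 -418.3   10.4] [ 764.5 -375.6   66.4]
stamp 71 ((703.0932006835938, -386.9937744140625), (20.906879425048828, 18.608600616455078), 83.32101440429688) z 58.4 ext [ 693.6 -397.3   25.1] [ 713.2 -376.1   66.4]
```

View pics/c1.png

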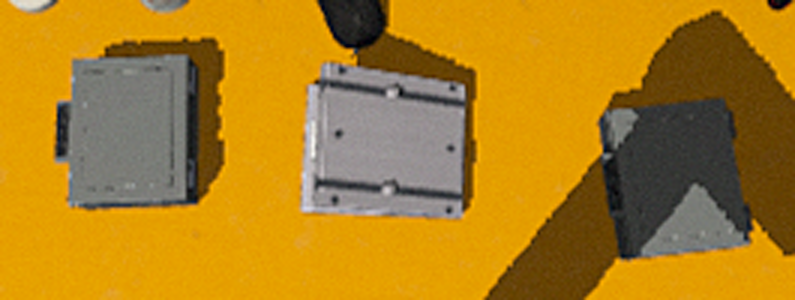

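```bash
python3 - <<'E'
from h import *
d=dict(np.load("top0.npz")); X=cloud(d)
for n,(u0,u1,v0,v1) in dict(L=(138,200,178,250),R=(315,385,195,262)).items():
    Z=np.zeros(X.shape[:2],np.uint8); s=(slice(v0,v1),slice(u0,u1))
    Z[s]=((abs(X[s][...,2]-60)<4)).astype(np.uint8)
    # rasterise in world at 1mm, open to drop the lip/noise
    P=X[Z>0]; 
    lo=P[:,:2].min(0)-10
    for tag,k in(("all",1),):
        A=np.zeros((200,200),np.uint8)
        q=((P[:,:2]-lo)).round().astype(int); A[q[:,0],q[:,1]]=1
        A=cv2.morphologyEx(A,cv2.MORPH_CLOSE,np.ones((7,7))); A=cv2.morphologyEx(A,cv2.MORPH_OPEN,np.ones((75,75)) if 0 else cv2.getStructuringElement(cv2.MORPH_ELLIPSE,(71,71)))
        y=np.argwhere(A)+lo; r=cv2.minAreaRect(y.astype(np.float32)); print(n,len(P),r,y.mean(0))
        a=np.deg2rad(r[2]); c=np.array(r[0]); e=np.array([np.cos(a),np.sin(a)])
        if r[1][0]<r[1][1]: e=np.array([-e[1],e[0]])
        f=np.array([-e[1],e[0]]); w=(P[:,:2]-c)@np.c_[e,f]
        print(" lip end",np.percentile(w[:,1],[0.2,99.8]),"along",np.percentile(w[:,0],[.5,99.5]))
K=d["camera_matrix"]; o=-d["R"].T@d["t"]
k=np.array([0,.57735]); zc=79-.57735*-1.3
for u,v in((255.7,200.7),(254.7,233)):
    g=d["R"].T@np.linalg.inv(K)@[u,v,1]
    t=(zc+8/.866*.75+.57735*o[1]-o[2])/(g[2]-.57735*g[1]); print("pin top",o+t*g)
E
```

```text
L 1894 ((528.4487915039062, 258.7542724609375), (137.0047607421875, 123.70708465576172), 4.969740867614746) [529.07226649 255.12223619]
 lip end [-61.79177308  61.98599963] along [-68.34154162  69.49533545]
R 1941 ((507.9464111328125, -262.6485900878906), (137.11569213867188, 122.89430236816406), 10.304838180541992) [ 508.93193822 -266.70716049]
 lip end [-62.98743166  62.11356033] along [-68.52582095  69.08098851]
pin top [568.70025622   3.16676863  88.50729534]
pin top [479.09033968   1.44540529  87.51346621]
```

```bash
cat >> h.py <<'E'
C={"L":(np.array([529,251.8]),np.deg2rad(5)),"R":(np.array([509.2,-269.5]),np.deg2rad(10.3)),"W":(np.zeros(2),0.)}
def W(c,s,z,along=0):   # s = distance in front of hinge (case x reversed)
    p,a=C[c]; e=np.array([np.cos(a),np.sin(a)]); f=np.array([-e[1],e[0]])
    q=p+(s-56)*f+along*e; return np.r_[q,z]
def Rt(psi,a): # tool y=-e, leans by a about tool y
    e=np.array([np.cos(psi),np.sin(psi),0]); f=np.array([-e[1],e[0],0])
    return Rn.from_matrix(np.c_[-f,-e,[0,0,-1]])*Rn.from_rotvec([0,a,0])
def plan(wps,start=None,step=40,rs=.12):
    """wps: (pos,Rot[,step mm/row]); prints rows"""
    if start is None:
        s=arm.read_state(); p,R=np.array(s["position"]),Rn.from_quat(s["ee_rot"])
    else: p,R=start
    T=[];V=[];cut=[]
    for w in wps:
        q,Q=np.array(w[0],float),w[1]; sp=w[2] if len(w)>2 else step
        dv=(R.inv()*Q).as_rotvec(); n=int(max(np.ceil(np.linalg.norm(q-p)/sp),np.ceil(np.linalg.norm(dv)/rs),1))
        p0=p.copy()
        for i in range(n):
            g=p0+(q-p0)*(i+1)/n
            t=np.round(R.inv().apply(g-p)/1000,4); v=np.round(dv/n,3)
            T.append(t.tolist());V.append(v.tolist())
            p=p+R.apply(t*1000); R=R*Rn.from_rotvec(v)
        cut.append(len(T))
    print("n",len(T),cut)
    for i in range(0,len(T),12): print("T",T[i:i+12],"\nV",V[i:i+12])
    print("end",p,R.as_matrix().round(3).tolist()); return p,R
E
python3 - <<'E'
from h import *
a=.8; R=Rt(C["R"][1],a); c=np.cos(a)*11; h=np.sin(a)*11
print(W("R",126,50))
x=plan([([330,-420,230],Rt(C["R"][1]-.5,.3)),(W("R",142,140),R),(W("R",139,32),R),(W("R",127,32),R,6)])
th=np.linspace(.1,1.65,13)
plan([(W("R",119*np.cos(t)+c,50+119*np.sin(t)-h),R) for t in th],x)
E
```

```text
[ 496.68384494 -200.62804734   50.        ]
n 21 [8, 16, 19, 21]
T [[-0.0142, 0.0128, 0.0001], [-0.0154, 0.0114, -0.0007], [-0.0163, 0.0097, -0.0014], [-0.0173, 0.0081, -0.0021], [-0.0178, 0.0063, -0.0028], [-0.0182, 0.0045, -0.0036], [-0.0185, 0.0026, -0.0043], [-0.0184, 0.0006, -0.005], [-0.0361, -0.0102, 0.0005], [-0.0355, -0.0121, -0.0014], [-0.0347, -0.0141, -0.003], [-0.0336, -0.0161, -0.0047]] 
V [[0.015, 0.036, -0.099], [0.015, 0.036, -0.099], [0.015, 0.036, -0.099], [0.015, 0.036, -0.099], [0.015, 0.036, -0.099], [0.015, 0.036, -0.099], [0.015, 0.036, -0.099], [0.015, 0.036, -0.099], [0.033, 0.061, -0.054], [0.033, 0.061, -0.054], [0.033, 0.061, -0.054], [0.033, 0.061, -0.054]]
T [[-0.0324, -0.018, -0.006], [-0.0309, -0.02, -0.0074], [-0.0293, -0.0218, -0.0086], [-0.0276, -0.0237, -0.0095], [-0.0251, -0.0002, 0.0258], [-0.0251, -0.0001, 0.0258], [-0.0251, -0.0, 0.0259], [0.0042, -0.0, 0.0043], [0.0042, -0.0, 0.0043]] 
V [[0.033, 0.061, -0.054], [0.033, 0.061, -0.054], [0.033, 0.061, -0.054], [0.033, 0.061, -0.054], [0.001, 0.0, 0.001], [0.001, 0.0, 0.001], [0.001, 0.0, 0.001
[... 207 characters left out ...]
3]
T [[0.0164, -0.0, -0.0147], [0.0126, -0.0, -0.0088], [0.0137, -0.0, -0.007], [0.0144, -0.0, -0.0052], [0.015, -0.0, -0.0034], [0.0153, -0.0, -0.0013], [0.0153, -0.0, 0.0006], [0.0152, -0.0, 0.0026], [0.0147, -0.0, 0.0045], [0.0139, -0.0, 0.0064], [0.0131, -0.0, 0.0081], [0.0119, 0.0, 0.0097]] 
V [[-0.0, 0.001, 0.0], [-0.0, -0.0, 0.0], [-0.0, -0.0, 0.0], [-0.0, -0.0, 0.0], [-0.0, -0.0, 0.0], [-0.0, -0.0, 0.0], [-0.0, -0.0, 0.0], [-0.0, -0.0, 0.0], [-0.0, -0.0, 0.0], [-0.0, -0.0, 0.0], [-0.0, -0.0, 0.0], [-0.0, -0.0, 0.0]]
T [[0.0105, 0.0, 0.0112]] 
V [[-0.0, -0.0, 0.0]]
end [ 519.53703657 -326.32776768  160.71135808] [[0.125, -0.984, 0.129], [-0.685, -0.179, -0.706], [0.718, -0.0, -0.696]]
```

Request:
play_rows(travel=[[-0.0142,0.0128,0],[-0.0154,0.0114,-0.0007],[-0.0163,0.0097,-0.0014],[-0.0173,0.0081,-0.0021],[-0.0178,0.0063,-0.0028],[-0.0182,0.0045,-0.0036],[-0.0185,0.0026,-0.0043],[-0.0184,0.0006,-0.005],[-0.0361,-0.0102,0.0005],[-0.0355,-0.0121,-0.0014],[-0.0347,-0.0141,-0.003],[-0.0336,-0.0161,-0.0047]], rotation=[[0.015,0.036,-0.099],[0.015,0.036,-0.099],[0.015,0.036,-0.099],[0.015,0.036,-0.099],[0.015,0.036,-0.099],[0.015,0.036,-0.099],[0.015,0.036,-0.099],[0.015,0.036,-0.099],[0.033,0.061,-0.054],[0.033,0.061,-0.054],[0.033,0.061,-0.054],[0.033,0.061,-0.054]], grip=[0,0,0,0,0,0,0,0,0,0,0,0])

```text
clock: 1.1
position: [412.7, -300.8, 185.5]
ee_rot: [-0.654, 0.705, -0.198, -0.19]
contact_force: [0.5, -2.1, 1.5]
gripper_width: -0.2
```

Request:
play_rows(travel=[[-0.0324,-0.018,-0.006],[-0.0309,-0.02,-0.0074],[-0.0293,-0.0218,-0.0086],[-0.0276,-0.0237,-0.0095],[0,0,0]], rotation=[[0.033,0.061,-0.054],[0.033,0.061,-0.054],[0.033,0.061,-0.054],[0.033,0.061,-0.054],[0,0,0]], grip=[0,0,0,0,0])

```text
clock: 1.52
position: [496.5, -180.8, 137.4]
ee_rot: [0.712, -0.584, 0.299, 0.251]
contact_force: [0.4, -0.9, -0.5]
gripper_width: -0.5
```

```bash
python3 - <<'E'
from h import *
st()
a=.8; R=Rt(C["R"][1],a); 
x=plan([(W("R",142,140),R),(W("R",139,32),R),(W("R",127,32),R,6)])
d=optics.get_image("side"); cv2.imwrite("pics/s1.png",d["image"])
E
```

```text
1.5167 [ 496.5082 -180.7941  137.4299] R= [[0.139, -0.981, 0.131], [-0.681, -0.191, -0.707], [0.719, 0.009, -0.695]] J [ 0.1584  0.3205 -0.9316  1.2989 -0.8421 -1.1251] F [ 0.4289 -0.9418 -0.4894] -0.4635629583313757
n 7 [1, 4, 7]
T [[0.0043, 0.0034, 0.0008], [-0.0251, 0.0, 0.0258], [-0.0252, 0.0, 0.0258], [-0.0251, 0.0, 0.0257], [0.0028, 0.0, 0.0029], [0.0027, 0.0, 0.0029], [0.0028, 0.0, 0.0028]] 
V [[-0.003, -0.002, 0.015], [0.0, -0.0, 0.0], [0.0, -0.0, 0.0], [0.0, -0.0, 0.0], [0.0, -0.0, 0.0], [0.0, -0.0, 0.0], [0.0, -0.0, 0.0]]
end [ 496.5099 -199.5938   32.0159] [[0.125, -0.984, 0.128], [-0.685, -0.179, -0.706], [0.717, 0.0, -0.697]]
```

View pics/s1.png

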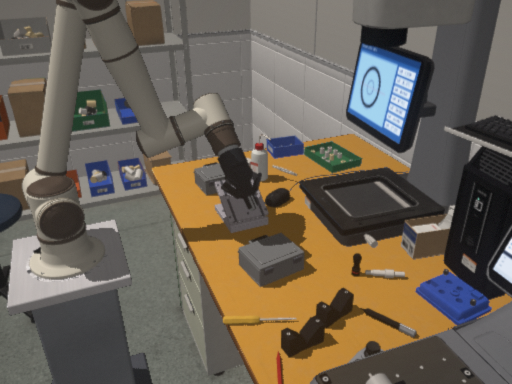

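Request:
play_rows(travel=[[0.0043,0.0034,0.0008],[-0.0251,0,0.0258],[-0.0251,0,0.0258],[-0.0251,0,0.0257],[0,0,0]], rotation=[[-0.003,-0.002,0.015],[0,0,0],[0,0,0],[0,0,0],[0,0,0]], grip=[0,0,0,0,0])

```text
clock: 1.98
position: [488.9, -194.2, 29.8]
ee_rot: [0.704, -0.596, 0.294, 0.252]
contact_force: [0.1, -1.4, 0.3]
gripper_width: 0.1
```

```bash
python3 - <<'E'
from h import *
st()
a=.8; R=Rt(C["R"][1],a); c=np.cos(a)*11; h=np.sin(a)*11
x=plan([(W("R",127,32),R,6)])
th=np.linspace(.1,1.65,13)
plan([(W("R",119*np.cos(t)+c,50+119*np.sin(t)-h),R) for t in th],x)
E
```

```text
1.9833 [ 488.9168 -194.225    29.8478] R= [[0.118, -0.987, 0.113], [-0.69, -0.163, -0.705], [0.714, 0.005, -0.7]] J [-0.0088  0.5141 -1.0118  1.6946 -0.7891 -1.5012] F [ 0.1291 -1.4398  0.2506] 0.06576453265049101
n 2 [2]
T [[0.0031, -0.0033, 0.0016], [0.0031, -0.0033, 0.0016]] 
V [[0.007, 0.002, -0.004], [0.007, 0.002, -0.004]]
end [ 496.5391 -199.6509   32.0155] [[0.125, -0.984, 0.127], [-0.686, -0.179, -0.706], [0.717, 0.001, -0.697]]
n 13 [1, 2, 3, 4, 5, 6, 7, 8, 9, 10, 11, 12, 13]
T [[0.0164, 0.0001, -0.0147], [0.0126, -0.0, -0.0087], [0.0137, -0.0001, -0.0071], [0.0144, 0.0, -0.0052], [0.015, 0.0, -0.0034], [0.0153, 0.0, -0.0013], [0.0153, 0.0, 0.0006], [0.0152, 0.0, 0.0025], [0.0147, 0.0, 0.0045], [0.0139, 0.0, 0.0064], [0.0131, 0.0, 0.0081], [0.0119, 0.0, 0.0097]] 
V [[0.001, 0.0, 0.001], [-0.0, 0.0, -0.0], [-0.0, 0.0, -0.0], [-0.0, 0.0, -0.0], [-0.0, 0.0, -0.0], [-0.0, 0.0, -0.0], [-0.0, 0.0, -0.0], [-0.0, 0.0, -0.0], [-0.0, 0.0, -0.0], [-0.0, 0.0, -0.0], [-0.0, 0.0, -0.0], [-0.0, 0.0, -0.0]]
T [[0.0105, -0.0, 0.0112]] 
V [[-0.0, 0.0, -0.0]]
end [ 519.5219 -326.3087  160.7027] [[0.124, -0.984, 0.128], [-0.686, -0.179, -0.705], [0.717, -0.0, -0.697]]
```

Request:
play_rows(travel=[[0.003,-0.003,0.0016],[0.003,-0.003,0.0016],[0,0,0]], rotation=[[0.007,0.002,-0.004],[0.007,0.002,-0.004],[0,0,0]], grip=[0,0,0])

```text
clock: 2.23
position: [500.2, -198.4, 40.0]
ee_rot: [0.705, -0.591, 0.305, 0.245]
contact_force: [0.2, 0.9, -0.8]
gripper_width: 0.1
```

Request:
play_rows(travel=[[0.0164,0,-0.0147],[0.0126,0,-0.0087],[0.0137,0,-0.007],[0.0144,0,-0.0052],[0.015,0,-0.0034]], rotation=[[0,0,0],[0,0,0],[0,0,0],[0,0,0],[0,0,0]], grip=[0,0,0,0,0])

```text
clock: 2.65
position: [503.5, -218.9, 120.1]
ee_rot: [0.706, -0.59, 0.305, 0.245]
contact_force: [-0.4, 0.6, 0.2]
gripper_width: 0.1
```

```bash
python3 - <<'E'
from h import *
st()
a=.8; R=Rt(C["R"][1],a); c=np.cos(a)*11; h=np.sin(a)*11
th=np.linspace(.1,1.65,13)[5:]
plan([(W("R",119*np.cos(t)+c,50+119*np.sin(t)-h),R) for t in th])
E
```

```text
2.65 [ 503.4523 -218.9305  120.1444] R= [[0.117, -0.983, 0.142], [-0.684, -0.183, -0.706], [0.72, -0.015, -0.694]] J [ 0.0064  0.3524 -0.9486  1.4974 -0.7877 -1.2137] F [-0.4023  0.6332  0.2347] 0.10558094356124641
n 8 [1, 2, 3, 4, 5, 6, 7, 8]
T [[0.0101, 0.0034, 0.0065], [0.0154, -0.0, 0.0006], [0.0151, -0.0, 0.0026], [0.0147, -0.0, 0.0045], [0.014, -0.0, 0.0064], [0.013, -0.0, 0.0081], [0.0119, -0.0, 0.0097], [0.0105, -0.0, 0.0112]] 
V [[-0.014, -0.004, -0.007], [0.0, 0.0, -0.0], [0.0, 0.0, -0.0], [0.0, 0.0, -0.0], [0.0, 0.0, -0.0], [0.0, 0.0, -0.0], [0.0, 0.0, -0.0], [0.0, 0.0, -0.0]]
end [ 519.4794 -326.3337  160.6726] [[0.124, -0.984, 0.128], [-0.686, -0.178, -0.706], [0.717, -0.0, -0.697]]
```

```bash
python3 - <<'E'
from h import *
d=optics.get_image("side"); cv2.imwrite("pics/s2.png",cv2.resize(d["image"][130:300,180:340],None,fx=3,fy=3))
st()
E
```

```text
2.7 [ 504.3734 -220.405   122.9114] R= [[0.111, -0.983, 0.144], [-0.683, -0.181, -0.708], [0.722, -0.019, -0.692]] J [ 0.005   0.3495 -0.9457  1.4956 -0.7901 -1.2123] F [ 1.0414 -1.5181  2.5347] -0.2714424938769653
```

View pics/s2.png

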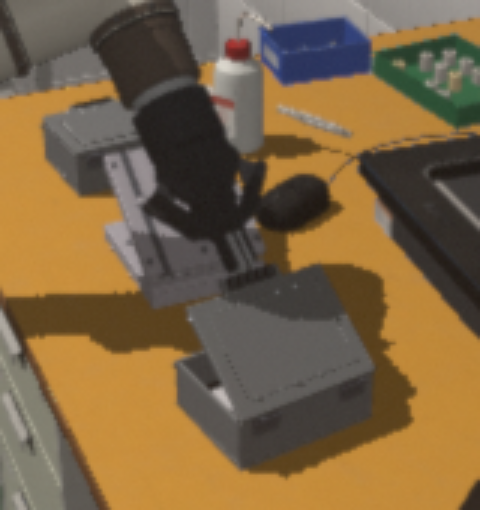

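Request:
play_rows(travel=[[0.0145,0,0.002],[0.0153,0,0.0006],[0.0152,0,0.0026],[0.0147,0,0.0045],[0.014,0,0.0064],[0.013,0,0.0081],[0.0119,0,0.0097],[0.0105,0,0.0112],[0,0,0]], rotation=[[0,0,0],[0,0,0],[0,0,0],[0,0,0],[0,0,0],[0,0,0],[0,0,0],[0,0,0],[0,0,0]], grip=[0,0,0,0,0,0,0,0,0])

```text
clock: 3.45
position: [522.9, -328.0, 168.3]
ee_rot: [0.704, -0.592, 0.307, 0.246]
contact_force: [0.5, -0.9, 0.8]
gripper_width: 0.3
```

```bash
python3 - <<'E'
from h import *
st()
d=optics.get_image("top"); X=cloud(d); P=X.reshape(-1,3); st()
c,a=C["R"]; e=np.array([np.cos(a),np.sin(a)]); f=np.array([-e[1],e[0]])
q=P[:,:2]-c; s=q@f+56; al=q@e
m=(abs(al)<68)&(abs(al)>20)&(s<80)&(s>-80)&(P[:,2]>70)
for z in range(70,190,15):
    k=m&(abs(P[:,2]-z)<7); print(z,k.sum(),np.percentile(s[k],[5,50,95]).round(1) if k.any() else "")
E
```

```text
3.45 [ 522.908  -328.0004  168.253 ] R= [[0.112, -0.984, 0.141], [-0.682, -0.179, -0.709], [0.723, -0.017, -0.691]] J [-0.2397  0.3232 -0.8349  1.5745 -0.7147 -1.0058] F [ 0.4731 -0.8704  0.8123] 0.3256648473135796
3.5 [ 522.1943 -326.8935  166.6861] R= [[0.115, -0.984, 0.14], [-0.683, -0.18, -0.708], [0.721, -0.014, -0.692]] J [-0.2382  0.3241 -0.8372  1.574  -0.714  -1.0061] F [-1.199   0.5514 -0.6406] 0.2831524580939852
70 5 [-1.9 -0.1  0.1]
85 12 [-3.  -1.7  0.2]
100 19 [-4.6 -2.5 -1.1]
115 30 [-7.7 -3.9 -2.9]
130 55 [-8.4 -5.4 -3.8]
145 87 [-9.3 -7.3 -5.1]
160 165 [-17.  -10.6  -7. ]
175 34 [-17.7 -12.9  -9.9]
```

```bash
python3 - <<'E'
from h import *
R=Rt(C["L"][1],.8)
print(W("L",126,50),W("L",139,32))
x=plan([([510,-230,210],Rt(C["R"][1],.8)),([515,150,210],Rt(C["L"][1],.7)),(W("L",150,150),R),(W("L",142,110),R)],step=38)
E
```

```text
[522.89909801 321.53362887  50.        ] [521.76607335 334.48415994  32.        ]
n 22 [3, 14, 20, 22]
T [[-0.0121, -0.002, -0.0334], [-0.0122, -0.002, -0.0334], [-0.0122, -0.0018, -0.0334], [-0.0236, -0.0066, -0.0243], [-0.0239, -0.0063, -0.0242], [-0.0242, -0.006, -0.024], [-0.0244, -0.0057, -0.0238], [-0.0246, -0.0055, -0.0236], [-0.0249, -0.0051, -0.0234], [-0.0251, -0.0049, -0.0232], [-0.0253, -0.0045, -0.023], [-0.0256, -0.0043, -0.0228]] 
V [[-0.004, -0.002, -0.003], [-0.004, -0.002, -0.003], [-0.004, -0.002, -0.003], [-0.006, -0.009, 0.006], [-0.006, -0.009, 0.006], [-0.006, -0.009, 0.006], [-0.006, -0.009, 0.006], [-0.006, -0.009, 0.006], [-0.006, -0.009, 0.006], [-0.006, -0.009, 0.006], [-0.006, -0.009, 0.006], [-0.006, -0.009, 0.006]]
T [[-0.0259, -0.004, -0.0226], [-0.026, -0.0037, -0.0224], [-0.0312, -0.0038, -0.0133], [-0.0309, -0.0038, -0.0137], [-0.0307, -0.0038, -0.0143], [-0.0305, -0.0038, -0.0148], [-0.0302, -0.0038, -0.0154], [-0.03, -0.0039, -0.0158], [-0.0116, 0.0, 0.0168], [-0.0116, 0.0, 0.0167]] 
V [[-0.006, -0.009, 0.006], [-0.006, -0.009, 0.006], [0.001, 0.017, 0.0], [0.001, 0.017, 0.0], [0.001, 0.017, 0.0], [0.001, 0.017, 0.0], [0.001, 0.017, 0.0], [0.001, 0.017, 0.0], [-0.001, -0.001, 0.001], [-0.001, -0.001, 0.001]]
end [521.53837013 337.53229749 110.00601127] [[0.06, -0.996, 0.063], [-0.693, -0.087, -0.715], [0.718, -0.001, -0.696]]
```

Request:
play_rows(travel=[[-0.0121,-0.002,-0.0334],[-0.0122,-0.002,-0.0334],[-0.0122,-0.0018,-0.0334],[-0.0236,-0.0066,-0.0243],[-0.0239,-0.0063,-0.0242],[-0.0242,-0.006,-0.024],[-0.0244,-0.0057,-0.0238],[-0.0246,-0.0055,-0.0236],[-0.0249,-0.0051,-0.0234],[-0.0251,-0.0049,-0.0232],[-0.0253,-0.0045,-0.023],[-0.0256,-0.0043,-0.0228]], rotation=[[-0.004,-0.002,-0.003],[-0.004,-0.002,-0.003],[-0.004,-0.002,-0.003],[-0.006,-0.009,0.006],[-0.006,-0.009,0.006],[-0.006,-0.009,0.006],[-0.006,-0.009,0.006],[-0.006,-0.009,0.006],[-0.006,-0.009,0.006],[-0.006,-0.009,0.006],[-0.006,-0.009,0.006],[-0.006,-0.009,0.006]], grip=[0,0,0,0,0,0,0,0,0,0,0,0])

```text
clock: 4.5
position: [511.8, 84.2, 207.9]
ee_rot: [0.697, -0.625, 0.258, 0.237]
contact_force: [0.4, -0.4, -0.2]
gripper_width: 0.1
```

Request:
play_rows(travel=[[-0.0259,-0.004,-0.0226],[-0.026,-0.0037,-0.0224],[-0.0312,-0.0038,-0.0133],[-0.0309,-0.0038,-0.0137],[-0.0307,-0.0038,-0.0143],[-0.0305,-0.0038,-0.0148],[-0.0302,-0.0038,-0.0154],[-0.03,-0.0038,-0.0158],[-0.0116,0,0.0168],[-0.0116,0,0.0167],[0,0,0],[0,0,0]], rotation=[[-0.006,-0.009,0.006],[-0.006,-0.009,0.006],[0.001,0.017,0],[0.001,0.017,0],[0.001,0.017,0],[0.001,0.017,0],[0.001,0.017,0],[0.001,0.017,0],[0,0,0],[0,0,0],[0,0,0],[0,0,0]], grip=[0,0,0,0,0,0,0,0,0,0,0,0])

```text
clock: 5.5
position: [518.4, 338.5, 107.8]
ee_rot: [0.681, -0.619, 0.287, 0.266]
contact_force: [-0.1, -0.5, 0.9]
gripper_width: 0.1
```

```bash
python3 - <<'E'
from h import *
st()
a=.8; R=Rt(C["L"][1],a); c=np.cos(a)*11; h=np.sin(a)*11
x=plan([(W("L",139,34),R,26),(W("L",127,36),R,6)])
th=np.linspace(.1,1.65,13)
plan([(W("L",119*np.cos(t)+c,50+119*np.sin(t)-h+4),R) for t in th],x)
E
```

```text
5.5 [518.3617 338.4564 107.7513] R= [[0.069, -0.996, 0.062], [-0.691, -0.093, -0.717], [0.72, 0.007, -0.694]] J [ 1.0304  0.7585 -0.0438  0.4377 -1.4765 -1.1398] F [-0.0965 -0.5219  0.8699] 0.13504550322589687
n 6 [3, 6]
T [[-0.0167, -0.0012, 0.0181], [-0.0167, -0.0011, 0.0181], [-0.0166, -0.0011, 0.0181], [0.0033, 0.0, 0.0024], [0.0032, 0.0, 0.0024], [0.0033, 0.0, 0.0024]] 
V [[0.0, -0.001, 0.003], [0.0, -0.001, 0.003], [0.0, -0.001, 0.003], [0.0, -0.0, -0.0], [0.0, -0.0, -0.0], [0.0, -0.0, -0.0]]
end [522.8444 322.5291  36.0626] [[0.06, -0.996, 0.062], [-0.694, -0.086, -0.715], [0.717, 0.0, -0.697]]
n 13 [1, 2, 3, 4, 5, 6, 7, 8, 9, 10, 11, 12, 13]
T [[0.0164, 0.0, -0.0146], [0.0126, 0.0, -0.0088], [0.0136, 0.0, -0.007], [0.0145, 0.0, -0.0052], [0.015, 0.0001, -0.0034], [0.0153, -0.0, -0.0013], [0.0153, -0.0, 0.0006], [0.0152, -0.0, 0.0025], [0.0147, -0.0, 0.0046], [0.0139, -0.0, 0.0063], [0.0131, 0.0, 0.0081], [0.0119, 0.0, 0.0098]] 
V [[0.001, -0.0, -0.001], [-0.0, -0.0, 0.0], [-0.0, -0.0, 0.0], [-0.0, -0.0, 0.0], [-0.0, -0.0, 0.0], [-0.0, -0.0, 0.0], [-0.0, -0.0, 0.0], [-0.0, -0.0, 0.0], [-0.0, -0.0, 0.0], [-0.0, -0.0, 0.0], [-0.0, -0.0, 0.0], [-0.0, -0.0, 0.0]]
T [[0.0105, 0.0, 0.0111]] 
V [[-0.0, -0.0, 0.0]]
end [534.0527 194.3007 164.7604] [[0.061, -0.996, 0.063], [-0.694, -0.088, -0.715], [0.717, 0.0, -0.697]]
```

Request:
play_rows(travel=[[-0.0167,-0.0011,0.0181],[-0.0167,-0.0011,0.0181],[-0.0166,-0.0011,0.0181],[0,0,0],[0.0033,0,0.0024],[0.0033,0,0.0024],[0.0033,0,0.0024],[0,0,0]], rotation=[[0,0,0.003],[0,0,0.003],[0,0,0.003],[0,0,0],[0,0,0],[0,0,0],[0,0,0],[0,0,0]], grip=[0,0,0,0,0,0,0,0])

```text
clock: 6.17
position: [525.2, 324.7, 38.4]
ee_rot: [0.679, -0.624, 0.287, 0.259]
contact_force: [0.7, 3.8, -1.8]
gripper_width: 0.2
```

Request:
play_rows(travel=[[0.0164,0,-0.0146],[0.0126,0,-0.0088],[0.0136,0,-0.007],[0.0145,0,-0.0052],[0.015,0,-0.0034],[0.0153,0,-0.0013],[0.0153,0,0.0006],[0.0152,0,0.0025],[0.0147,0,0.0046],[0.0139,0,0.0063],[0.0131,0,0.0081],[0.0119,0,0.0098]], rotation=[[0,0,0],[0,0,0],[0,0,0],[0,0,0],[0,0,0],[0,0,0],[0,0,0],[0,0,0],[0,0,0],[0,0,0],[0,0,0],[0,0,0]], grip=[0,0,0,0,0,0,0,0,0,0,0,0])

```text
clock: 7.17
position: [533.6, 208.1, 166.1]
ee_rot: [0.678, -0.623, 0.288, 0.263]
contact_force: [0.3, 1.2, -1.0]
gripper_width: 0.1
```

Request:
play_rows(travel=[[0.0105,0,0.0111],[0,0,0],[-0.01,0,-0.036],[-0.01,0,-0.036],[-0.01,0,-0.036],[-0.01,0,-0.036],[0,0,0]], rotation=[[0,0,0],[0,0,0],[0,0,0],[0,0,0],[0,0,0],[0,0,0],[0,0,0]], grip=[0,0,0,0,0.5,1,1])

```text
clock: 7.75
position: [524.5, 331.2, 239.7]
ee_rot: [0.68, -0.623, 0.289, 0.258]
contact_force: [0.2, 0.4, 1.3]
gripper_width: 36.0
```

```bash
python3 - <<'E'
from h import *
st()
d=optics.get_image("top"); X=cloud(d); P=X.reshape(-1,3); st(); np.savez("top1.npz",**d)
for n in "LR":
    c,a=C[n]; e=np.array([np.cos(a),np.sin(a)]); f=np.array([-e[1],e[0]])
    q=P[:,:2]-c; s=q@f+56; al=q@e
    m=(abs(al)<68)&(abs(al)>20)&(s<20)&(s>-80)
    for z in (100,160):
        k=m&(abs(P[:,2]-z)<7); print(n,z,k.sum(),np.percentile(s[k],[5,50,95]).round(1) if k.any() else "")
cv2.imwrite("pics/t1.png",cv2.resize(d["image"][170:270,125:390],None,fx=3,fy=3,interpolation=cv2.INTER_CUBIC))
E
```

```text
7.75 [524.5365 331.2171 239.7193] R= [[0.057, -0.996, 0.071], [-0.697, -0.091, -0.711], [0.715, -0.009, -0.699]] J [ 1.0188  0.6313  0.0619  0.4513 -1.6725 -1.0437] F [0.2408 0.3946 1.3239] 35.95525345535688
7.8 [523.7656 328.4341 237.8294] R= [[0.058, -0.996, 0.067], [-0.695, -0.089, -0.713], [0.716, -0.005, -0.698]] J [ 1.0168  0.6309  0.0557  0.4494 -1.6707 -1.044 ] F [-0.974  -1.0738 -0.1399] 43.42439446362372
L 100 31 [-14.9 -14.1 -12.8]
L 160 101 [-18.5 -15.6  -9.7]
R 100 81 [-5.5 -3.3 -1.3]
R 160 162 [-16.6 -10.7  -7.7]
```

View pics/t1.png

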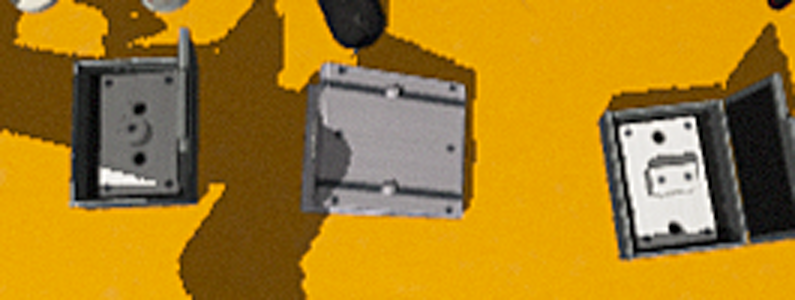

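```bash
python3 - <<'E'
from h import *
R=Rt(C["L"][1],0)
x=plan([(W("L",60,270),Rt(C["L"][1],.4),38),(W("L",-50,255),R,38),(W("L",-48,152),R,34)])
def q(t,r=105): return W("L",r*np.cos(t)-10*np.sin(t)-11,50+r*np.sin(t)+10*np.cos(t))
y=plan([(q(t),R) for t in np.linspace(1.75,0,14)]+[(q(0)-[0,0,2],R)],x)
# plate in R
d=dict(np.load("top1.npz")); X=cloud(d); P=X.reshape(-1,3)
c,a=C["R"]; e=np.array([np.cos(a),np.sin(a)]); f=np.array([-e[1],e[0]])
v=P[:,:2]-c; s=v@f+56; al=v@e
inn=(abs(al)<64)&(s>6)&(s<106)
for n,lo,hi in(("block",38,50),("plate",11,21)):
    k=inn&(P[:,2]>lo)&(P[:,2]<hi); r=cv2.minAreaRect(P[k][:,:2].astype(np.float32)); print(n,k.sum(),r,np.median(P[k],0))
K=d["camera_matrix"]; o=-d["R"].T@d["t"]
for u,w in((344.3,215.7),(350,246)):
    g=d["R"].T@np.linalg.inv(K)@[u,w,1]; print("hole",o+g*(16-o[2])/g[2])
E
```

```text
n 12 [4, 8, 12]
T [[0.0185, 0.0004, 0.0074], [0.0191, 0.0003, 0.0056], [0.0195, 0.0003, 0.0036], [0.0199, 0.0004, 0.0016], [0.0239, -0.0, 0.0141], [0.0252, -0.0, 0.0117], [0.0262, -0.0, 0.0091], [0.027, -0.0001, 0.0065], [-0.0005, 0.0001, 0.0257], [-0.0004, 0.0, 0.0258], [-0.0005, 0.0001, 0.0257], [-0.0005, 0.0, 0.0258]] 
V [[-0.001, -0.1, -0.0], [-0.001, -0.1, -0.0], [-0.001, -0.1, -0.0], [-0.001, -0.1, -0.0], [-0.0, -0.1, -0.0], [-0.0, -0.1, -0.0], [-0.0, -0.1, -0.0], [-0.0, -0.1, -0.0], [-0.0, 0.0, -0.0], [-0.0, 0.0, -0.0], [-0.0, 0.0, -0.0], [-0.0, 0.0, -0.0]]
end [538.08505572 148.21482463 151.97382181] [[0.086, -0.996, 0.002], [-0.996, -0.086, 0.002], [-0.001, -0.002, -1.0]]
n 15 [1, 2, 3, 4, 5, 6, 7, 8, 9, 10, 11, 12, 13, 14, 15]
T [[-0.0084, 0.0, 0.0005], [-0.0139, 0.0, -0.003], [-0.0142, 0.0, -0.001], [-0.0141, 0.0, 0.0009], [-0.0139, 0.0, 0.0028], [-0.0134, 0.0, 0.0046], [-0.0127, -0.0, 0.0064], [-0.0117, -0.0, 0.008], [-0.0105, -0.0, 0.0096], [-0.0092, -0.0, 0.0108], [-0.0076, -0.0, 0.012], [-0.0059, -0.0, 0.0129]] 
V [[-0.002, 0.001, -0.001], [0.0, 0.0, 0.0], [0.0, 0.0, 0.0], [0.0, 0.0, 0.0], [0.0, 0.0, 0.0], [0.0, 0.0, 0.0], [0.0, 0.0, 0.0], [0.0, 0.0, 0.0], [0.0, 0.0, 0.0], [0.0, 0.0, 0.0], [0.0, 0.0, 0.0], [0.0, 0.0, 0.0]]
T [[-0.0042, -0.0, 0.0135], [-0.0022, -0.0, 0.014], [-0.0, -0.0, 0.002]] 
V [[0.0, 0.0, 0.0], [0.0, 0.0, 0.0], [0.0, 0.0, 0.0]]
end [525.65421677 289.61470905  58.0498342 ] [[0.087, -0.996, -0.0], [-0.996, -0.087, 0.0], [-0.0, 0.0, -1.0]]
block 140 ((499.0052490234375, -292.76824951171875), (97.61432647705078, 40.794830322265625), 65.61100769042969) [ 508.53848275 -268.55043857   44.26185575]
plate 1076 ((510.3443298339844, -271.99285888671875), (126.27916717529297, 94.93643951416016), 10.010072708129883) [ 504.63741631 -271.41590836   16.078253  ]
hole [ 550.42258773 -260.58078375   16.        ]
hole [ 462.24336073 -276.55141189   16.        ]
```

Request:
play_rows(travel=[[0.0185,0.0004,0.0074],[0.0191,0.0003,0.0056],[0.0195,0.0003,0.0036],[0.0199,0.0004,0.0016],[0.0239,0,0.0141],[0.0252,0,0.0117],[0.0262,0,0.0091],[0.027,0,0.0065],[-0.0005,0,0.0257],[-0.0004,0,0.0258],[-0.0005,0,0.0257],[-0.0005,0,0.0258]], rotation=[[0,-0.1,0],[0,-0.1,0],[0,-0.1,0],[0,-0.1,0],[0,-0.1,0],[0,-0.1,0],[0,-0.1,0],[0,-0.1,0],[0,0,0],[0,0,0],[0,0,0],[0,0,0]], grip=[0,0,0,0,0,0,0,0,0,0,0,0])

```text
clock: 8.8
position: [536.6, 142.5, 149.9]
ee_rot: [0.736, -0.677, 0.001, 0.0]
contact_force: [0.2, 0.5, -0.6]
gripper_width: -0.0
```

Request:
play_rows(travel=[[0,0,0],[-0.0084,0,0.0005],[-0.0139,0,-0.003],[-0.0142,0,-0.001],[-0.0141,0,0.0009],[-0.0139,0,0.0028],[-0.0134,0,0.0046],[-0.0127,0,0.0064],[-0.0117,0,0.008],[-0.0105,0,0.0096],[-0.0092,0,0.0108],[0,0,0]], rotation=[[0,0,0],[0,0,0],[0,0,0],[0,0,0],[0,0,0],[0,0,0],[0,0,0],[0,0,0],[0,0,0],[0,0,0],[0,0,0],[0,0,0]], grip=[0,0,0,0,0,0,0,0,0,0,0,0])

```text
clock: 9.8
position: [526.0, 267.7, 108.4]
ee_rot: [0.737, -0.676, 0.0, 0.001]
contact_force: [-0.9, -0.1, 0.1]
gripper_width: -0.1
```

```bash
python3 - <<'E'
from h import *
st(); optics.get_image("top");st()
t=1.75*(1-10/13)
R=Rt(C["L"][1],0)
def q(t,r=105): return W("L",r*np.cos(t)-10*np.sin(t)-11,50+r*np.sin(t)+10*np.cos(t))
print(q(1.75*4/13),q(0))
E
```

```text
9.8 [526.0305 267.6902 108.3918] R= [[0.087, -0.996, -0.001], [-0.996, -0.087, -0.003], [0.003, 0.002, -1.0]] J [ 0.7454  0.4409 -0.2401  0.0013 -0.8927 -0.6595] F [-0.8561 -0.0794  0.1482] -0.08056402439028204
9.85 [526.0789 266.631  109.0942] R= [[0.086, -0.996, -0.002], [-0.996, -0.086, -0.003], [0.003, 0.002, -1.0]] J [ 0.7442  0.4397 -0.2402  0.0018 -0.8944 -0.6589] F [-0.2457 -0.9643  0.7136] -0.0952005850444016
[527.43   269.7456 112.4306] [525.6881 289.6554  60.    ]
```

Request:
play_rows(travel=[[-0.0076,0,0.012],[-0.0059,0,0.0125],[-0.0042,0,0.013],[-0.0022,0,0.0125],[0,0,0]], rotation=[[0,0,0],[0,0,0],[0,0,0],[0,0,0],[0,0,0]], grip=[0,0,0,0,0])

```text
clock: 10.27
position: [525.9, 286.4, 60.5]
ee_rot: [0.737, -0.676, 0.001, 0.0]
contact_force: [0.6, 0.1, -0.2]
gripper_width: 0.0
```

```bash
python3 - <<'E'
from h import *
st(); d=optics.get_image("top");st(); P=cloud(d).reshape(-1,3)
c,a=C["L"]; e=np.array([np.cos(a),np.sin(a)]); f=np.array([-e[1],e[0]])
v=P[:,:2]-c; s=v@f+56; al=v@e
for lo,hi in((5,30),(30,60),(60,85),(85,112)):
    k=(abs(al)<65)&(abs(al)>30)&(s>lo)&(s<hi)&(P[:,2]<100); print(lo,k.sum(),np.median(P[k,2]))
E
```

```text
10.2667 [525.897  286.4142  60.5484] R= [[0.086, -0.996, 0.002], [-0.996, -0.086, -0.002], [0.002, -0.002, -1.0]] J [ 0.7702  0.5101 -0.2671  0.0038 -0.7939 -0.6866] F [ 0.568   0.0727 -0.1823] 0.00497640290047492
10.3167 [525.5877 286.1839  60.375 ] R= [[0.085, -0.996, 0.001], [-0.996, -0.085, -0.002], [0.002, -0.001, -1.0]] J [ 0.77    0.5099 -0.2677  0.0028 -0.7935 -0.6865] F [-1.2691 -0.7987  0.0794] 0.00029808649515191305
5 211 59.55498838396141
30 255 60.359968841090804
60 211 60.26525246370722
85 125 59.597662380291894
```

Request:
play_rows(travel=[[0,0,0.002],[0,0,0.002],[0,0,0]], rotation=[[0,0,0],[0,0,0],[0,0,0]], grip=[0,0,0])

```text
clock: 10.57
position: [525.7, 286.2, 59.9]
ee_rot: [0.737, -0.676, 0.001, -0.0]
contact_force: [-6.1, -0.9, 17.3]
gripper_width: -0.1
```

```bash
python3 - <<'E'
from h import *
st()
R=Rt(np.deg2rad(10.26),0)
x=plan([([523,255,190],Rt(C["L"][1],0)),([510,60,235],Rt(C["L"][1],0)),([507,-180,235],R),([506.3,-268.6,150],R),([506.3,-268.6,75],R)])
E
```

```text
10.5667 [525.7397 286.1996  59.8625] R= [[0.086, -0.996, 0.003], [-0.996, -0.086, -0.001], [0.001, -0.002, -1.0]] J [ 0.7701  0.5101 -0.2691  0.0035 -0.7904 -0.6864] F [-6.0768 -0.9346 17.2684] -0.1470861108166982
n 23 [4, 10, 17, 21, 23]
T [[0.0078, 0.0013, -0.0325], [0.0077, 0.0013, -0.0326], [0.0078, 0.0013, -0.0325], [0.0077, 0.0014, -0.0325], [0.0322, 0.005, -0.0075], [0.0322, 0.0049, -0.0074], [0.0322, 0.005, -0.0075], [0.0322, 0.005, -0.0074], [0.0322, 0.0049, -0.0075], [0.0322, 0.005, -0.0074], [0.0341, 0.0034, 0.0], [0.0341, 0.0038, 0.0001]] 
V [[-0.001, -0.0, -0.0], [-0.001, -0.0, -0.0], [-0.001, -0.0, -0.0], [-0.001, -0.0, -0.0], [0.0, -0.0, -0.0], [0.0, -0.0, -0.0], [0.0, -0.0, -0.0], [0.0, -0.0, -0.0], [0.0, -0.0, -0.0], [0.0, -0.0, -0.0], [0.0, -0.0, -0.013], [0.0, -0.0, -0.013]]
T [[0.034, 0.0043, 0.0], [0.034, 0.0047, 0.0001], [0.0339, 0.0051, 0.0], [0.0338, 0.0056, 0.0001], [0.0338, 0.006, 0.0], [0.0217, 0.004, 0.0213], [0.0218, 0.0041, 0.0213], [0.0217, 0.004, 0.0212], [0.0218, 0.0041, 0.0213], [-0.0, -0.0001, 0.0375], [-0.0001, -0.0, 0.0375]] 
V [[0.0, -0.0, -0.013], [0.0, -0.0, -0.013], [0.0, -0.0, -0.013], [0.0, -0.0, -0.013], [0.0, -0.0, -0.013], [0.0, -0.0, -0.0], [0.0, -0.0, -0.0], [0.0, -0.0, -0.0], [0.0, -0.0, -0.0], [0.001, -0.001, -0.001], [0.001, -0.001, -0.001]]
end [ 506.2835 -268.5572   75.0298] [[0.178, -0.984, 0.0], [-0.984, -0.178, 0.001], [-0.001, -0.0, -1.0]]
```

Request:
play_rows(travel=[[0.0078,0.0013,-0.0325],[0.0077,0.0013,-0.0326],[0.0078,0.0013,-0.0325],[0.0077,0.0014,-0.0325],[0.0322,0.005,-0.0075],[0.0322,0.005,-0.0075],[0.0322,0.005,-0.0075],[0.0322,0.005,-0.0075],[0.0322,0.005,-0.0075],[0.0322,0.005,-0.0075],[0.0341,0.0034,0],[0.0341,0.0038,0]], rotation=[[0,0,0],[0,0,0],[0,0,0],[0,0,0],[0,0,0],[0,0,0],[0,0,0],[0,0,0],[0,0,0],[0,0,0],[0,0,-0.013],[0,0,-0.013]], grip=[0,0,0,0,0,0,0,0,0.3,0.7,0.7,0.7])

```text
clock: 11.57
position: [508.0, -10.2, 232.5]
ee_rot: [0.746, -0.666, 0.001, -0.001]
contact_force: [1.1, 0.3, -0.3]
gripper_width: 48.5
```

Request:
play_rows(travel=[[0.034,0.0043,0],[0.034,0.0047,0],[0.0339,0.0051,0],[0.0338,0.0056,0],[0.0338,0.006,0],[0.0217,0.004,0.0213],[0.0218,0.0041,0.0213],[0.0217,0.004,0.0212],[0.0218,0.0041,0.0213],[0,0,0.0375],[0,0,0.0375],[0,0,0]], rotation=[[0,0,-0.013],[0,0,-0.013],[0,0,-0.013],[0,0,-0.013],[0,0,-0.013],[0,0,0],[0,0,0],[0,0,0],[0,0,0],[0,0,0],[0,0,0],[0,0,0]], grip=[0.7,0.7,0.7,0.7,0.7,0.7,0.7,0.7,0.7,0.7,0.7,0.7])

```text
clock: 12.57
position: [499.6, -267.5, 64.6]
ee_rot: [0.765, -0.644, -0.007, 0.003]
contact_force: [-0.9, 0.5, -1.3]
gripper_width: 59.7
```

```bash
python3 - <<'E'
from h import *
optics.get_image("top"); st()
R=Rt(np.deg2rad(10.26),0)
x=plan([([506.3,-268.6,18],R,20)])
E
```

```text
12.6167 [ 502.241  -268.232    68.4946] R= [[0.174, -0.985, -0.009], [-0.985, -0.174, 0.002], [-0.004, 0.008, -1.0]] J [-0.2062  0.4632 -0.3271 -0.0005 -0.7892  0.3814] F [ 0.0418 -0.1227  0.2713] 59.462467168568175
n 3 [3]
T [[0.0004, -0.0014, 0.0168], [0.0004, -0.0014, 0.0168], [0.0004, -0.0014, 0.0169]] 
V [[0.003, 0.001, -0.001], [0.003, 0.001, -0.001], [0.003, 0.001, -0.001]]
end [ 506.3133 -268.5942   17.9714] [[0.177, -0.984, 0.001], [-0.984, -0.177, 0.001], [-0.001, -0.001, -1.0]]
```

Request:
play_rows(travel=[[0,0,0.017],[0,0,0.017],[0,0,0.017],[0,0,0],[0,0,0]], rotation=[[0,0,0],[0,0,0],[0,0,0],[0,0,0],[0,0,0]], grip=[0.7,0.7,0.7,0.7,0.7])

```text
clock: 13.03
position: [506.9, -268.9, 23.3]
ee_rot: [0.767, -0.642, 0.002, -0.0]
contact_force: [-0.3, 0.2, 0.4]
gripper_width: 59.9
```

```bash
python3 - <<'E'
from h import *
st(); d=optics.get_image("side"); st(); cv2.imwrite("pics/s3.png",cv2.resize(d["image"][130:300,180:340],None,fx=3,fy=3))
E
```

```text
13.0333 [ 506.9317 -268.9262   23.3406] R= [[0.177, -0.984, 0.003], [-0.984, -0.177, -0.002], [0.002, -0.003, -1.0]] J [-0.2051  0.5275 -0.3626  0.0013 -0.677   0.3815] F [-0.2971  0.1947  0.4285] 59.88442382159648
13.0833 [ 507.4811 -269.0887   23.9598] R= [[0.177, -0.984, 0.005], [-0.984, -0.177, -0.002], [0.003, -0.005, -1.0]] J [-0.2051  0.5267 -0.362   0.0014 -0.6768  0.3816] F [ 0.7225 -1.2161  0.3327] 59.747305081445845
```

Request:
play_rows(travel=[[0,0,0.0025],[0,0,0.0025],[0,0,0],[0,0,0],[0,0,0],[0,0,0],[0,0,-0.008],[0,0,-0.016],[0,0,-0.03],[0,0,-0.035],[0,0,0],[0,0,0]], rotation=[[0,0,0],[0,0,0],[0,0,0],[0,0,0],[0,0,0],[0,0,0],[0,0,0],[0,0,0],[0,0,0],[0,0,0],[0,0,0],[0,0,0]], grip=[0.7,0.7,0,0,0,0,0,0,0,0,0,0])

```text
clock: 14.08
position: [506.3, -268.8, 107.7]
ee_rot: [0.767, -0.642, 0.002, -0.001]
contact_force: [-0.3, -0.1, -4.0]
gripper_width: 24.0
```

```bash
python3 - <<'E'
from h import *
st(); d=optics.get_image("side"); st(); cv2.imwrite("pics/s3.png",cv2.resize(d["image"][130:300,180:340],None,fx=3,fy=3))
E
```

```text
14.0833 [ 506.2844 -268.751   107.6614] R= [[0.175, -0.985, 0.005], [-0.985, -0.175, -0.001], [0.002, -0.005, -1.0]] J [-0.2056  0.4134 -0.2891 -0.0002 -0.8629  0.3817] F [-0.2896 -0.0661 -4.0178] 23.99711390668421
14.1333 [ 504.7396 -268.2736  105.6922] R= [[0.175, -0.985, 0.001], [-0.985, -0.175, 0.001], [-0.0, -0.001, -1.0]] J [-0.2056  0.4154 -0.2915 -0.001  -0.863   0.3817] F [-0.3753  0.188  -4.5417] 24.039139668570275
```

View pics/s3.png

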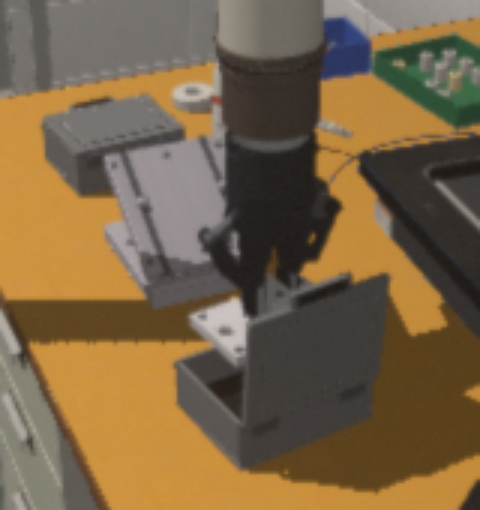

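```bash
cat >> h.py <<'E'
dpsi=.014; RD=Rt(dpsi,-np.pi/6); nD=-RD.as_matrix()[:,2]; uD=-RD.as_matrix()[:,0]
pinB=np.array([524,5.3,82.8])
def D(h,u=0,v=0): return pinB+(h+12.6)*nD+u*uD+v*np.array([1,dpsi,0])
def hb(): # plate origin in pin/deck coords
    s=arm.read_state(); q=np.array(s["position"])+12.6*Rn.from_quat(s["ee_rot"]).as_matrix()[:,2]-pinB
    print("h",q@nD,"u",q@uD,"x",q[0])
E
python3 - <<'E'
from h import *
print(D(40),D(0))
plan([([508,-235,165],Rt(np.deg2rad(10.3),0),30),([515,-130,190],Rt(.1,-.25),30),(D(60),RD,30),(D(20),RD,20)])
E
```

```text
[524.36818797 -20.99742264 128.35293624] [524.08819712  -0.99938261  93.71192009]
n 13 [3, 7, 11, 13]
T [[-0.0107, -0.003, -0.0198], [-0.0108, -0.0031, -0.0197], [-0.0107, -0.003, -0.0198], [-0.0255, -0.0064, -0.0062], [-0.026, -0.0059, -0.0047], [-0.0263, -0.0054, -0.0029], [-0.0266, -0.0048, -0.0014], [-0.0209, -0.0048, 0.0167], [-0.0198, -0.0043, 0.0182], [-0.0186, -0.0037, 0.0196], [-0.0173, -0.0032, 0.0208], [0.0, -0.0, 0.02]] 
V [[-0.0, 0.0, -0.001], [-0.0, 0.0, -0.001], [-0.0, 0.0, -0.001], [0.002, -0.062, 0.02], [0.002, -0.062, 0.02], [0.002, -0.062, 0.02], [0.002, -0.062, 0.02], [0.008, -0.069, 0.02], [0.008, -0.069, 0.02], [0.008, -0.069, 0.02], [0.008, -0.069, 0.02], [0.0, 0.0, -0.001]]
T [[0.0, -0.0, 0.02]] 
V [[0.0, 0.0, -0.001]]
end [524.22643443 -10.95368661 111.04739784] [[0.012, -1.0, -0.007], [-0.865, -0.014, 0.501], [-0.501, 0.0, -0.866]]
```

Request:
play_rows(travel=[[-0.0107,-0.003,-0.0198],[-0.0108,-0.003,-0.0197],[-0.0107,-0.003,-0.0198],[-0.0255,-0.0064,-0.0062],[-0.026,-0.0059,-0.0047],[-0.0263,-0.0054,-0.0029],[-0.0266,-0.0048,-0.0014],[-0.0209,-0.0048,0.0167],[-0.0198,-0.0043,0.0182],[-0.0186,-0.0037,0.0196],[-0.0173,-0.0032,0.0208],[0,0,0]], rotation=[[0,0,0],[0,0,0],[0,0,0],[0.002,-0.062,0.02],[0.002,-0.062,0.02],[0.002,-0.062,0.02],[0.002,-0.062,0.02],[0.008,-0.069,0.02],[0.008,-0.069,0.02],[0.008,-0.069,0.02],[0.008,-0.069,0.02],[0,0,0]], grip=[0,0,0,0,0,0,0,0,0,0,0,0])

```text
clock: 15.13
position: [522.7, -28.9, 140.3]
ee_rot: [0.684, -0.681, -0.19, -0.18]
contact_force: [-0.8, -1.3, -3.7]
gripper_width: 23.9
```

Request:
play_rows(travel=[[0,0,0],[0,0,0]], rotation=[[0,0,0],[0,0,0]], grip=[0,0])

```text
clock: 15.3
position: [525.2, -32.1, 144.4]
ee_rot: [0.687, -0.68, -0.184, -0.18]
contact_force: [0.4, 0.2, -3.1]
gripper_width: 24.0
```

```bash
python3 - <<'E'
from h import *
st(); d=optics.get_image("top"); st(); hb()
plan([(D(60),RD),(D(20),RD,20)])
X=cloud(d); P=X.reshape(-1,3)
# plate surface pts: rel to tool-frame
s=arm.read_state(); T=Rn.from_quat(s["ee_rot"]); q=T.inv().apply(P-np.array(s["position"]))
k=(abs(q[:,2]-2.6)<3)&(abs(q[:,0])<60)&(abs(q[:,1])<75)
r=cv2.minAreaRect(q[k][:,:2].astype(np.float32)); print(k.sum(),r,"z",np.median(q[k,2]), np.percentile(q[k],[1,99],axis=0))
A=np.c_[q[k][:,:2],np.ones(k.sum())]; print(np.linalg.lstsq(A,q[k][:,2],rcond=None)[0])
cv2.imwrite("pics/t2.png",cv2.resize(d["image"][170:270,190:390],None,fx=4,fy=4,interpolation=cv2.INTER_CUBIC))
E
```

```text
15.3 [525.2323 -32.0813 144.3834] R= [[0.008, -1.0, -0.008], [-0.867, -0.011, 0.498], [-0.498, 0.003, -0.867]] J [-0.0852  0.3899 -0.12   -0.5656 -1.1819  0.3468] F [ 0.4101  0.1844 -3.1179] 24.048427036114155
15.35 [525.5496 -32.0716 145.07  ] R= [[0.009, -1.0, -0.007], [-0.867, -0.011, 0.499], [-0.499, 0.002, -0.867]] J [-0.0853  0.389  -0.1194 -0.5659 -1.182   0.3469] F [ 0.823  -0.2933 -3.7883] 24.22585743934649
h 60.02225607924846 u -1.2662448284914127 x 1.465274311763551
n 4 [1, 4]
T [[-0.0012, 0.001, 0.0], [-0.0, 0.0, 0.0133], [-0.0, 0.0, 0.0134], [-0.0, 0.0, 0.0133]] 
V [[-0.0, -0.002, -0.004], [-0.0, 0.0, 0.0], [-0.0, 0.0, 0.0], [-0.0, 0.0, 0.0]]
end [524.2709 -11.0321 111.0357] [[0.013, -1.0, -0.007], [-0.866, -0.014, 0.5], [-0.5, -0.0, -0.866]]
11 ((-35.81126403808594, -48.69279098510742), (18.605295181274414, 4.056599140167236), 84.96339416503906) z 3.9966309733134646 [[-38.2763 -57.5789   0.0933]
 [-34.1171 -39.5352   4.8785]]
[ 0.1414  0.0782 12.2441]
```

View pics/t2.png

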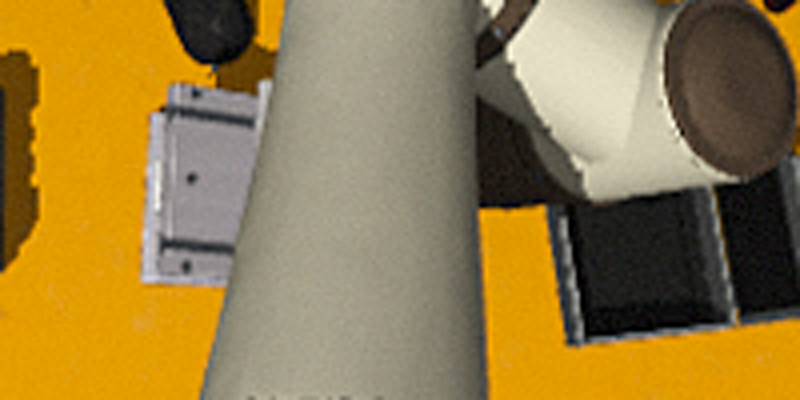

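Request:
play_rows(travel=[[-0.0012,0.001,0],[0,0,0.0155],[0,0,0.0155],[0,0,0.012],[0,0,0],[0,0,0],[0,0,0]], rotation=[[0,-0.002,-0.004],[0,0,0],[0,0,0],[0,0,0],[0,0,0],[0,0,0],[0,0,0]], grip=[0,0,0,0,0,0,0])

```text
clock: 15.93
position: [525.2, -9.3, 109.6]
ee_rot: [0.688, -0.678, -0.184, -0.183]
contact_force: [-0.2, 0.9, -4.3]
gripper_width: 23.8
```

```bash
python3 - <<'E'
from h import *
d=optics.get_image("side"); st(); hb(); np.savez("side3.npz",**d)
P=cloud(d).reshape(-1,3); q=P-pinB; h=q@nD; u=q@uD; x=q[:,0]
k=(abs(x)<75)&(abs(u)<85)
for lo,hi in((-4,4),(10,35)):
    m=k&(h>lo)&(h<hi)&(abs(x)>32); print(lo,m.sum(),np.percentile(h[m],[10,50,90]),"u",np.percentile(u[m],[1,99]),"x",np.percentile(x[m],[1,99]))
    A=np.c_[u[m],x[m],np.ones(m.sum())]; print(np.linalg.lstsq(A,h[m],rcond=None)[0])
cv2.imwrite("pics/s4.png",cv2.resize(d["image"][150:250,190:310],None,fx=6,fy=6,interpolation=cv2.INTER_CUBIC))
E
```

```text
15.9833 [525.2674  -9.3277 109.8034] R= [[0.014, -1.0, -0.004], [-0.865, -0.014, 0.501], [-0.501, -0.003, -0.866]] J [-0.0494  0.4233 -0.1632 -0.5962 -1.0984  0.3728] F [ 0.3298  0.4397 -3.4385] 23.607974483126878
h 18.10767464808928 u 0.8321054030912576 x 1.2157461797044107
-4 389 [-2.5438  0.3748  3.0304] u [-84.0699  63.0932] x [-61.8565  67.8012]
[0.0021 0.0035 0.4352]
10 332 [23.9293 29.1066 32.1836] u [-39.6189  35.4022] x [-57.8028  62.7876]
[ 0.0215  0.0022 28.783 ]
```

View pics/s4.png

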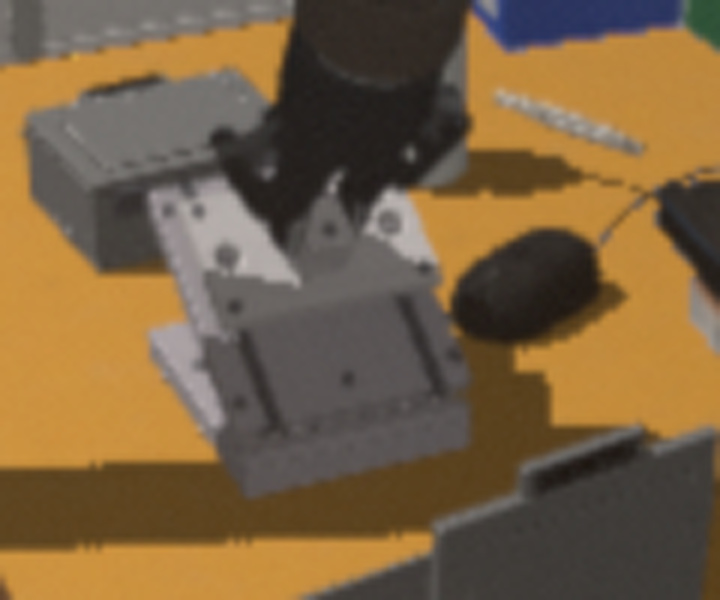

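Request:
play_rows(travel=[[0,0,0.005],[0,0,0.004],[0,0,0.002],[0,0,0.002],[0,0,0],[0,0,0]], rotation=[[0,0,0],[0,0,0],[0,0,0],[0,0,0],[0,0,0],[0,0,0]], grip=[0,0,0,0,0,0])

```text
clock: 16.48
position: [525.1, -2.7, 97.7]
ee_rot: [0.688, -0.678, -0.184, -0.183]
contact_force: [1.5, -2.2, -4.9]
gripper_width: 23.8
```

```bash
python3 - <<'E'
from h import *
st(); hb()
E
```

```text
16.4833 [525.1053  -2.6743  97.7275] R= [[0.013, -1.0, -0.004], [-0.865, -0.013, 0.501], [-0.501, -0.003, -0.866]] J [-0.0386  0.4371 -0.1755 -0.606  -1.0722  0.3801] F [ 1.4916 -2.1511 -4.9492] 23.826143038444894
h 4.322142831037194 u 0.5566455911807391 x 1.0493178001864862
```

Request:
play_rows(travel=[[0,0,0.0015],[0,0,0.0015],[0,0,0.001],[0,0,0],[0,0,0]], rotation=[[0,0,0],[0,0,0],[0,0,0],[0,0,0],[0,0,0]], grip=[0,0,0,0,0])

```text
clock: 16.9
position: [525.5, -0.8, 94.2]
ee_rot: [0.688, -0.678, -0.183, -0.183]
contact_force: [3.7, -3.3, -5.1]
gripper_width: 23.9
```

```bash
python3 - <<'E'
from h import *
st(); hb()
E
```

```text
16.9 [525.4748  -0.8276  94.2488] R= [[0.013, -1.0, -0.003], [-0.866, -0.013, 0.5], [-0.5, -0.004, -0.866]] J [-0.0354  0.4412 -0.1786 -0.609  -1.0636  0.3824] F [ 3.7274 -3.3001 -5.0615] 23.927395648835137
h 0.38886933929553996 u 0.407387112854888 x 1.4322000845569391
```

Request:
play_rows(travel=[[0,0,0.001],[0,0,0.001],[0,0,0],[0,0,0]], rotation=[[0,0,0],[0,0,0],[0,0,0],[0,0,0]], grip=[0,0,0,0])

```text
clock: 17.23
position: [525.4, -0.2, 93.1]
ee_rot: [0.688, -0.678, -0.183, -0.183]
contact_force: [2.5, -4.1, -2.6]
gripper_width: 23.8
```

```bash
python3 - <<'E'
from h import *
st(); hb()
d=optics.get_image("side")
P=cloud(d).reshape(-1,3); q=P-pinB; h=q@nD; u=q@uD; x=q[:,0]
k=(abs(x)<75)&(abs(u)<85)
for lo,hi,g in((-4,4,(u<-45)),(5,20,abs(u)<36)):
    m=k&(h>lo)&(h<hi)&(abs(x)>32)&g; print(lo,m.sum(),np.percentile(h[m],[10,50,90]),"u",np.percentile(u[m],[1,99]),"x",np.percentile(x[m],[1,99]))
    A=np.c_[u[m],x[m],np.ones(m.sum())]; print(np.linalg.lstsq(A,h[m],rcond=None)[0])
E
```

```text
17.2333 [525.4432  -0.1829  93.0769] R= [[0.013, -1.0, -0.003], [-0.866, -0.013, 0.5], [-0.5, -0.004, -0.866]] J [-0.0342  0.4424 -0.18   -0.6098 -1.0607  0.3836] F [ 2.53   -4.0825 -2.6498] 23.81135253758176
h -0.9486290985851563 u 0.37572830382493294 x 1.4022240944746045
-4 193 [-2.6156  0.0851  2.6288] u [-84.7306 -45.8112] x [-61.5952  66.8943]
[ 0.0039 -0.0006  0.4664]
5 278 [ 6.8726 10.3561 13.7849] u [-35.2303  34.5929] x [-57.7399  63.5843]
[-0.0066  0.003  10.3773]
```

Request:
play_rows(travel=[[0,0,0.001],[0,0,0],[0,0,0],[0,0,0],[0,0,0],[0,0,0],[0,0,-0.02],[0,0,-0.035],[0,0,-0.035],[0,0,-0.035],[0,0,0]], rotation=[[0,0,0],[0,0,0],[0,0,0],[0,0,0],[0,0,0],[0,0,0],[0,0,0],[0,0,0],[0,0,0],[0,0,0],[0,0,0]], grip=[0,0,0.6,0.6,0.6,0.6,0.6,0.6,0.6,0.6,0.6])

```text
clock: 18.2
position: [528.0, -64.5, 206.0]
ee_rot: [0.689, -0.677, -0.179, -0.185]
contact_force: [0.3, -0.2, 0.9]
gripper_width: 51.1
```

```bash
python3 - <<'E'
from h import *
st()
d=optics.get_image("side")
P=cloud(d).reshape(-1,3); q=P-pinB; h=q@nD; u=q@uD; x=q[:,0]
k=(abs(x)<75)&(abs(u)<85)
for lo,hi,g in((-4,4,(u<-45)),(5,20,abs(u)<36)):
    m=k&(h>lo)&(h<hi)&(abs(x)>32)&g; print(lo,m.sum(),np.percentile(h[m],[10,50,90]),"u",np.percentile(u[m],[1,99]),"x",np.percentile(x[m],[1,99]))
    A=np.c_[u[m],x[m],np.ones(m.sum())]; print(np.linalg.lstsq(A,h[m],rcond=None)[0])
# lid R state
def q2(t,r=105,c="R"): return W(c,r*np.cos(t)-10*np.sin(t)-11,50+r*np.sin(t)+10*np.cos(t))
R=Rt(C["R"][1],0)
x=plan([([510,-120,255],Rt(.1,-.25),38),(W("R",40,270),R,38),(W("R",-52,255),R,38),(W("R",-52,152),R,34)])
y=plan([(q2(t),R) for t in np.linspace(1.75,0,14)],x)
E
```

```text
18.2 [528.0214 -64.5372 205.9786] R= [[0.018, -1.0, 0.004], [-0.867, -0.014, 0.498], [-0.498, -0.013, -0.867]] J [-0.1394  0.3389 -0.0328 -0.5355 -1.3133  0.326 ] F [ 0.2888 -0.1779  0.9404] 51.05289128694901
-4 210 [-2.5786  0.2579  2.8677] u [-84.32   -45.2939] x [-61.557   67.0943]
[-0.0122  0.0047 -0.5535]
5 345 [ 7.2988 10.5833 13.8905] u [-35.3347  34.0996] x [-58.4106  63.4929]
[ 0.0039  0.0069 10.6596]
n 15 [3, 8, 11, 15]
T [[0.0078, 0.0057, -0.0245], [0.0099, 0.0062, -0.0236], [0.0118, 0.0069, -0.0226], [0.0311, 0.0029, -0.0111], [0.0316, 0.0035, -0.0094], [0.032, 0.0039, -0.0079], [0.0323, 0.0045, -0.0063], [0.0325, 0.0051, -0.0046], [0.0307, 0.0, 0.005], [0.0306, 0.0, 0.005], [0.0307, 0.0, 0.005], [-0.0, -0.0, 0.0257]] 
V [[-0.014, 0.091, -0.026], [-0.014, 0.091, -0.026], [-0.014, 0.091, -0.026], [-0.002, 0.05, -0.016], [-0.002, 0.05, -0.016], [-0.002, 0.05, -0.016], [-0.002, 0.05, -0.016], [-0.002, 0.05, -0.016], [0.0, 0.0, 0.001], [0.0, 0.0, 0.001], [0.0, 0.0, 0.001], [0.0, 0.0, -0.0]]
T [[-0.0, -0.0, 0.0258], [-0.0, -0.0001, 0.0257], [-0.0, 0.0, 0.0258]] 
V [[0.0, 0.0, 
[... 229 characters left out ...]
[-0.0139, 0.0, -0.0029], [-0.0142, 0.0001, -0.001], [-0.0141, -0.0, 0.0009], [-0.014, -0.0, 0.0028], [-0.0134, -0.0, 0.0046], [-0.0126, -0.0, 0.0064], [-0.0117, -0.0, 0.008], [-0.0106, -0.0, 0.0095], [-0.0091, 0.0, 0.0109], [-0.0076, 0.0, 0.0119], [-0.0059, 0.0, 0.0129]] 
V [[0.001, 0.0, -0.001], [-0.0, 0.0, -0.0], [-0.0, 0.0, -0.0], [-0.0, 0.0, -0.0], [-0.0, 0.0, -0.0], [-0.0, 0.0, -0.0], [-0.0, 0.0, -0.0], [-0.0, 0.0, -0.0], [-0.0, 0.0, -0.0], [-0.0, 0.0, -0.0], [-0.0, 0.0, -0.0], [-0.0, 0.0, -0.0]]
T [[-0.0042, 0.0, 0.0136], [-0.0023, 0.0, 0.014]] 
V [[-0.0, 0.0, -0.0], [-0.0, 0.0, -0.0]]
end [ 502.4275 -232.0771   60.0035] [[0.178, -0.984, 0.0], [-0.984, -0.178, 0.0], [-0.0, -0.0, -1.0]]
```

Request:
play_rows(travel=[[0.0078,0.0057,-0.0245],[0.0099,0.0062,-0.0236],[0.0118,0.0069,-0.0226],[0.0311,0.0029,-0.0111],[0.0316,0.0035,-0.0094],[0.032,0.0039,-0.0079],[0.0323,0.0045,-0.0063],[0.0325,0.0051,-0.0046],[0.0307,0,0.005],[0.0307,0,0.005],[0.0307,0,0.005],[0,0,0]], rotation=[[-0.014,0.091,-0.026],[-0.014,0.091,-0.026],[-0.014,0.091,-0.026],[-0.002,0.05,-0.016],[-0.002,0.05,-0.016],[-0.002,0.05,-0.016],[-0.002,0.05,-0.016],[-0.002,0.05,-0.016],[0,0,0],[0,0,0],[0,0,0],[0,0,0]], grip=[0,0,0,0,0,0,0,0,0,0,0,0])

```text
clock: 19.25
position: [527.1, -377.4, 246.8]
ee_rot: [0.767, -0.641, -0.006, 0.003]
contact_force: [0.4, -0.2, 0.0]
gripper_width: -0.4
```

Request:
play_rows(travel=[[0,0,0],[0,0,0.0257],[0,0,0.0257],[0,0,0.0257],[0,0,0.0257],[0,0,0],[0,0,0]], rotation=[[0,0,0],[0,0,0],[0,0,0],[0,0,0],[0,0,0],[0,0,0],[0,0,0]], grip=[0,0,0,0,0,0,0])

```text
clock: 19.83
position: [526.2, -373.1, 147.4]
ee_rot: [0.769, -0.639, -0.005, 0.003]
contact_force: [1.4, 0.2, 1.0]
gripper_width: 0.2
```

```bash
python3 - <<'E'
from h import *
st()
def q2(t,r=105,c="R"): return W(c,r*np.cos(t)-10*np.sin(t)-11,50+r*np.sin(t)+10*np.cos(t))
R=Rt(C["R"][1],0)
plan([(q2(t),R) for t in np.linspace(1.75,0,14)])
E
```

```text
19.8333 [ 526.2265 -373.1311  147.3961] R= [[0.183, -0.983, -0.011], [-0.983, -0.183, 0.003], [-0.005, 0.011, -1.0]] J [-0.3658  0.4884 -0.0454  0.0017 -1.0486  0.5487] F [1.4053 0.1903 1.0262] 0.2461529408695566
n 14 [1, 2, 3, 4, 5, 6, 7, 8, 9, 10, 11, 12, 13, 14]
T [[-0.0095, -0.0018, -0.0041], [-0.0138, 0.0, -0.0029], [-0.0142, 0.0, -0.0011], [-0.0142, 0.0, 0.0009], [-0.0139, 0.0, 0.0028], [-0.0134, 0.0, 0.0046], [-0.0127, 0.0, 0.0064], [-0.0117, 0.0, 0.008], [-0.0105, 0.0, 0.0095], [-0.0091, 0.0, 0.0109], [-0.0077, 0.0, 0.0119], [-0.0059, 0.0, 0.0129]] 
V [[0.011, 0.005, 0.004], [-0.0, -0.0, 0.0], [-0.0, -0.0, 0.0], [-0.0, -0.0, 0.0], [-0.0, -0.0, 0.0], [-0.0, -0.0, 0.0], [-0.0, -0.0, 0.0], [-0.0, -0.0, 0.0], [-0.0, -0.0, 0.0], [-0.0, -0.0, 0.0], [-0.0, -0.0, 0.0], [-0.0, -0.0, 0.0]]
T [[-0.0041, 0.0001, 0.0136], [-0.0023, -0.0, 0.014]] 
V [[-0.0, -0.0, 0.0], [-0.0, -0.0, 0.0]]
end [ 502.3682 -232.156    59.9956] [[0.179, -0.984, 0.0], [-0.984, -0.179, -0.0], [0.0, -0.0, -1.0]]
```

Request:
play_rows(travel=[[-0.0095,0,-0.003],[-0.0138,0,-0.0029],[-0.0142,0,-0.0011],[-0.0142,0,0.0009],[-0.0139,0,0.0028],[-0.0134,0,0.0046],[-0.0127,0,0.0064],[-0.0117,0,0.008],[-0.0105,0,0.0095],[-0.0091,0,0.0109],[-0.0077,0,0.0119],[0,0,0]], rotation=[[0,0,0],[0,0,0],[0,0,0],[0,0,0],[0,0,0],[0,0,0],[0,0,0],[0,0,0],[0,0,0],[0,0,0],[0,0,0],[0,0,0]], grip=[0,0,0,0,0,0,0,0,0,0,0,0])

```text
clock: 20.83
position: [501.5, -243.4, 100.5]
ee_rot: [0.769, -0.639, -0.004, 0.002]
contact_force: [1.0, 0.2, -0.9]
gripper_width: -0.3
```

Request:
play_rows(travel=[[0,0,0]], rotation=[[0,0,0]], grip=[0])

```text
clock: 20.92
position: [502.9, -245.0, 101.9]
ee_rot: [0.769, -0.639, -0.003, 0.002]
contact_force: [0.1, -0.5, 0.7]
gripper_width: -0.1
```

```bash
python3 - <<'E'
from h import *
st()
R=Rt(C["R"][1],0)
plan([(W("R",94,58),R,13)])
E
```

```text
20.9167 [ 502.8592 -244.9564  101.8721] R= [[0.183, -0.983, -0.007], [-0.983, -0.183, 0.001], [-0.002, 0.007, -1.0]] J [-0.1636  0.4054 -0.3209 -0.     -0.8515  0.3476] F [ 0.0617 -0.545   0.7461] -0.0953386135655894
n 4 [4]
T [[-0.0032, -0.0005, 0.011], [-0.0031, -0.0006, 0.0109], [-0.0032, -0.0005, 0.011], [-0.0032, -0.0004, 0.011]] 
V [[0.002, 0.001, 0.001], [0.002, 0.001, 0.001], [0.002, 0.001, 0.001], [0.002, 0.001, 0.001]]
end [ 502.3565 -232.093    57.9767] [[0.179, -0.984, 0.002], [-0.984, -0.179, -0.001], [0.002, -0.001, -1.0]]
```

Request:
play_rows(travel=[[-0.0045,0,0.011],[-0.0035,0,0.011],[-0.0025,0,0.011],[-0.001,0,0.009],[0,0,0.002],[0,0,0.001],[0,0,0],[0,0,0]], rotation=[[0,0,0],[0,0,0],[0,0,0],[0,0,0],[0,0,0],[0,0,0],[0,0,0],[0,0,0]], grip=[0,0,0,0,0,0,0,0])

```text
clock: 21.58
position: [501.6, -234.7, 59.8]
ee_rot: [0.769, -0.639, -0.002, 0.001]
contact_force: [-4.9, 5.6, 17.3]
gripper_width: -0.0
```

Request:
play_rows(travel=[[0,0,-0.035],[0,0,-0.04],[0,0,-0.04],[0,0,-0.04],[0.03,0.025,0],[0.03,0.025,0],[0.03,0.025,0],[0.03,0.025,0],[0.03,0.02,0],[0.03,0.02,0],[0.03,0.02,0],[0,0,0]], rotation=[[0,0,0],[0,0,0],[0,0,0],[0,0,0],[0,0,0],[0,0,0],[0,0,0],[0,0,0],[0,0,0],[0,0,0],[0,0,0],[0,0,0]], grip=[0,0,0,0,0,0,0,0,0,0,0,0])

```text
clock: 22.58
position: [379.7, -475.2, 211.8]
ee_rot: [0.767, -0.642, -0.003, 0.003]
contact_force: [-0.2, 0.1, 0.6]
gripper_width: -0.2
```

```bash
python3 - <<'E'
from h import *
st()
d=optics.get_image("top"); P=cloud(d).reshape(-1,3)
for n in "LR":
    c,a=C[n]; e=np.array([np.cos(a),np.sin(a)]); f=np.array([-e[1],e[0]])
    v=P[:,:2]-c; s=v@f+56; al=v@e
    k=(abs(al)<65)&(s>5)&(s<107)&(P[:,2]<90); A=np.c_[s[k],al[k],np.ones(k.sum())]; print(n,k.sum(),np.linalg.lstsq(A,P[k,2],rcond=None)[0],np.percentile(P[k,2],[10,50,90]))
q=P-pinB; h=q@nD; u=q@uD; x=q[:,0]
m=(abs(u)<36)&(abs(x)<58)&(h>4)&(h<16); A=np.c_[u[m],x[m],np.ones(m.sum())]
print("plate",m.sum(),np.linalg.lstsq(A,h[m],rcond=None)[0])
cv2.imwrite("pics/t5.png",cv2.resize(d["image"][120:270,115:400],None,fx=2.7,fy=2.7,interpolation=cv2.INTER_CUBIC))
E
```

```text
22.5833 [ 379.658  -475.2214  211.7549] R= [[0.175, -0.984, -0.008], [-0.985, -0.175, -0.0], [-0.001, 0.008, -1.0]] J [-0.6284  0.3725 -0.0635  0.0054 -1.1409  0.8023] F [-0.1745  0.1026  0.6077] -0.15427769711276168
L 1596 [-0.0005  0.0009 60.2698] [57.5492 60.3307 62.7042]
R 1670 [-0.0026  0.0013 60.0736] [57.2647 59.9647 62.5421]
plate 783 [ 0.0044  0.0018 10.61  ]
```

View pics/t5.png

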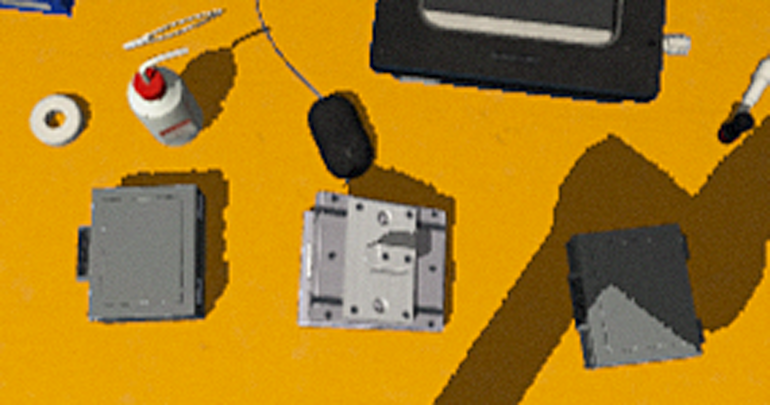

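```bash
python3 -c "
from bench import workorder; print(workorder.job_done())"
```

```text
the job is handed in; nothing more can be done
None
```

The 90 mm plate is on the sine table over both pins, both cases are shut again, and I handed the job in at about 22.6 s. No verdict came back.

**What I did:** I opened both lids to about 1.66 rad and compared the plates. The left case held the plate with the round boss and close holes, so I shut it again with that plate inside. The plate in the right case has holes about 90 mm apart. I set it over the pins by tilting the gripper to the deck and lowering it straight down. It dropped on directly, so I did not need to slide it along the deck. Then I let go, shut the right case and moved the arm clear.

**Last checks:**
- **Plate:** its top surface is 10.6 mm above the estimated deck plane (it is 10 mm thick), tilted under 0.005 rad. A pin shows in each hole in the final picture.
- **Lids:** both lie flat at about 60 mm, within 0.003 rad. Each pushed back with about 17 N when I pressed it shut.
- **Other objects:** the bottle, ring gauge and stamp look untouched in the final picture. I did not measure them again.

**Disagreement:** estimates of the deck centre and pin midpoint differed by 1–2 mm in world x. The plate seated without any side force above about 5 N, so I did not correct for it.

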